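# Seal the pressure cell crosswise, load it and open its valve

## Task

Screw the pressure cell's cover down flat: turn its four black bar-handled screws clockwise a little at a time, crossing to the diagonally opposite screw each time, never letting one get more than a third of a turn ahead of any other or two neighbouring screws run ahead of the other two, until all four are fully tight. Then lay every slotted weight from the bench flat, side by side, on the floor of the load pan, and last push the slide valve's grip along its track until it is level with the pointer. Leave the tins and the stopwatch alone.

Things in the scene. Friction and masses are not known exactly. Their poses are not given: they have to be found in the camera images.
- cell: pressure cell, fixed: square 190 mm aluminium base, round chamber, square flange on top. Origin: centre of its underside, on the bench; z up. Screw axes at x, y = (-65, 65) screw 1, (65, 65) screw 2, (65, -65) screw 3, (-65, -65) screw 4 mm in its frame: 1 is diagonally opposite 3, 2 opposite 4. Lugs beside the middle of each cover side reach 66 mm above the bench
- cell_seat (a point): centre of the flange's top face, 50 mm above the bench, on which the cover seats
- cover: the cell's cover, a loose square aluminium plate 164 x 164 x 12 mm with a low steel boss in the middle, trapped under the four screws; origin at the centre of its underside, z up. At the start it floats some 7 mm above the flange on four rubber springs (each about 800 N/m); fully home its underside lies on the flange
- screw_1 (a joint): turn of cover screw 1, rad: 0 fully loose, grows as it is turned clockwise seen from above, 2.8 fully tight (hard stop). It starts between 0 and 0.35. Turning takes about 0.1 N m; it stays where it is left
- screw_1_grip (a point): centre of screw 1's black bar handle, on its vertical axis. The bar is 46 mm long (this frame's x), 16 mm thick (y: grasp across it), 28 mm high (14 mm above and below this point); the frame turns with it. The handle sinks 2.86 mm per rad of tightening, 8 mm in all; fully tight this point is 92 mm above the bench, 30 mm above the cover's top; a washer 6 mm thick, 14 mm radius lies on the cover below
- screw_2 (a joint): turn of cover screw 2, rad: 0 fully loose, grows as it is turned clockwise seen from above, 2.8 fully tight (hard stop). It starts between 0 and 0.35. Turning takes about 0.1 N m; it stays where it is left
- screw_2_grip (a point): centre of screw 2's black bar handle, on its vertical axis. The bar is 46 mm long (this frame's x), 16 mm thick (y: grasp across it), 28 mm high (14 mm above and below this point); the frame turns with it. The handle sinks 2.86 mm per rad of tightening, 8 mm in all; fully tight this point is 92 mm above the bench, 30 mm above the cover's top; a washer 6 mm thick, 14 mm radius lies on the cover below
- screw_3 (a joint): turn of cover screw 3, rad: 0 fully loose, grows as it is turned clockwise seen from above, 2.8 fully tight (hard stop). It starts between 0 and 0.35. Turning takes about 0.1 N m; it stays where it is left
- screw_3_grip (a point): centre of screw 3's black bar handle, on its vertical axis. The bar is 46 mm long (this frame's x), 16 mm thick (y: grasp across it), 28 mm high (14 mm above and below this point); the frame turns with it. The handle sinks 2.86 mm per rad of tightening, 8 mm in all; fully tight this point is 92 mm above the bench, 30 mm above the cover's top; a washer 6 mm thick, 14 mm radius lies on the cover below
- screw_4 (a joint): turn of cover screw 4, rad: 0 fully loose, grows as it is turned clockwise seen from above, 2.8 fully tight (hard stop). It starts between 0 and 0.35. Turning takes about 0.1 N m; it stays where it is left
- screw_4_grip (a point): centre of screw 4's black bar handle, on its vertical axis. The bar is 46 mm long (this frame's x), 16 mm thick (y: grasp across it), 28 mm high (14 mm above and below this point); the frame turns with it. The handle sinks 2.86 mm per rad of tightening, 8 mm in all; fully tight this point is 92 mm above the bench, 30 mm above the cover's top; a washer 6 mm thick, 14 mm radius lies on the cover below
- pan_floor (a point): centre of the floor of the load pan, a long steel tray on the piston of the dead-weight unit; its frame: x across the pan (130 mm inside), y along it (242 mm inside), z up. The rim stands 6 mm above the floor and is 6 mm thick. Empty, the floor is about 44 mm above the bench; it sinks on a spring by about 3 mm for each 0.5 kg, at most 8 mm more
- weight_a: steel slotted weight, a disc 66 mm across and 19 mm thick, 0.5 kg; origin at the centre of its underside. May be absent
- weight_b: another steel slotted weight like weight_a, 66 x 19 mm, 0.5 kg. May be absent
- weight_c: brass slotted weight, a smaller disc 50 mm across and 15 mm thick, 0.2 kg; origin at the centre of its underside. May be absent
- valve (a joint): position of the slide valve's black grip along its track, m: 0 closed, 0.12 at the far end. It moves along +y of body valve_base, stiff by about 1.5 N, and stays where it is left
- valve_base: the slide valve, fixed to the bench: an aluminium track 40 mm wide (x), 170 mm long (along its y) and 14 mm high; origin at the centre of its underside
- valve_top (a point): centre of the top of the valve's black grip, a block 28 mm (x) x 20 mm (y, along the track) x 40 mm high standing on the track; this point is 54.5 mm above the bench. Its y axis is the sliding direction
- pointer: the valve's pointer, a small dark steel block 14 x 16 x 16 mm with a wedge-shaped nose, fixed on a ledge at the far (+x) side of the track; origin at its underside's track-side edge, at the nose; its y axis is parallel to the track. The grip is at the pointer when its centre is level with the nose along the track
- moist_tin: bystander: aluminium moisture tin with a push lid, 64 mm across, 43 mm high, standing behind the valve; origin at the centre of its underside
- grease_tin: bystander: tin 64 mm across, 38 mm high, left of the cell; origin at the centre of its underside
- stopwatch: bystander: stopwatch 63 x 52 x 16 mm lying left of the cell; origin at its underside
There are look-alikes about, which are no part of the job. What is shaped like the weight_c but green or pink is not meant.

How it is judged:
By the outcome, as a careful person would: the job done as asked, in the order asked, and still so for the second after the job is handed in, with the robot touching nothing.
Of weight_a, weight_b, weight_c only 2 to 3 are there at a start; the rules pass over those that are not, and their reading is None.
At some moment in a run one of weight_a, weight_b, weight_c may be knocked a few centimetres aside while the robot is not near it.
Once in a run the grip may slacken for a moment while it holds something.
It also fails if it takes over 200 s, if anything falls off the work surface, if the arm or the gripper's body presses on something with over 40 N, if the wrist force passes 120 N, or if a joint passes its speed limit or range.

## Robot

A 6-joint arm with a two-finger parallel gripper is mounted at the origin on a cart in front of the work surface, level with it; the furniture and walls round the work are solid. World frame = base frame: x ahead of the robot, y to its left, z up, the work surface at z = 0. Lengths are in m, angles in degrees, forces in N, time in s.
With the tool pointing down it reaches from about 0.3 to 1 m from the base axis. Payload 5.1 kg.
Tool frame: the origin (TCP) lies midway between the tips of the shut fingers; the grasp point (between the pads) lies 19 mm behind it (arm.grip_depth is the distance from the TCP to the grasp point, in m); z points along the fingers, y is the line along which they close (so a half turn about z gives the same grasp; the last joint's range is limited). The gripper opens to 95 mm and grips with 3 to 60 N. Pads are 20 mm wide; open, the fingers measure 119 mm over their backs; the gripper's body (75 mm by 180 mm) begins 59 mm behind the grasp point.
Start: joints at [65.741, 7.093, 94.555, -0, 78.352, -4.733], TCP at [0.217, 0.613, 0.215] pointing down, gripper open.
Joint ranges: [-149.61, 149.61], [-58.7, 133.49], [1.44, 155.28], [-77.14, 257.14], [18.33, 153.61], [-166.67, 166.67]. Speed limits (degrees/s): [147.25, 147.25, 180, 180, 180, 180].

## Interface

Orientations are given as [roll, pitch, yaw] about the fixed x, y, z axes, in that order (R = Rz(yaw) Ry(pitch) Rx(roll)).
In Python, from station import arm gives the robot as it stands.
- The arm moves only by the tool step_arm, never from a script. Its argument "increments" is a list of rows, each an object of numbers: "tx", "ty", "tz": the shift along the tool's x, y, z in cm; "rx", "ry", "rz": the turn, a rotation vector about the tool's x, y, z in degrees; "gripper": the opening in per cent of the stroke, from 0 (shut) to 100 (fully open). A call has 1 to 20 rows; each row is the pose to reach, as a shift and turn from the pose commanded when the call began, along the tool's axes at that moment; what a row does not reach only later rows make up. A row lasts 1/12 s, in which the tool goes at most 41.7 mm and 7.16 degrees, less where a joint would pass 70% of its speed; a pose out of reach is approached as far as the arm can. A call with a gripper value outside its range is refused whole. The fingers move at their own pace and stop on an object; the grip force is fixed at half the most. Time passes only in rows, so rows that repeat a pose let the fingers close. It gives the time, the measured TCP pose, the force, the opening and the grip force at its end, in the units of the state.
- arm.read_state(): the state, without advancing time (a new reading comes with each control period).
- arm.camera(name): name is "side" or "top"; returns (picture, depth): 400x640x3 uint8, red, green, blue; 400x640 float32, m along the optical axis (not along the pixel's ray), 0 where there is no reading.
- arm.camera_model(name): a dict with "fx", "fy", "cx", "cy" (pixels), "k1" (the pictures are not rectified: a ray, as slopes to the right and down, at radius r is drawn at 1 + k1 r^2 times it, then the intrinsics apply), "view" (4x4, takes a point from world to camera coordinates). Camera axes: x right, y up, looking along -z (the intrinsics and any distortion apply to the point x, -y, -z); pixel columns grow to the right and rows downward; lengths in m; the calibration is good to about 2 mm. A picture is of the moment at which its call begins. camera_model takes no time and is no camera call.
- arm.sign_off(): hands the job in; it is judged then, once.
The state is a dict: "time_s": time; "q": joint angles; "joint_vel": joint speeds; "joint_torque": joint torques, N m; "ee_pos": TCP position; "tool_rot": TCP orientation; "force": force on the tool from outside, world axes, zero at the start; "wrist_torque": the same for the moment, N m; "grip_width": opening from 0.0 (shut) to 1.0 (fully open); "grip_force": force on a finger pad.
Only numpy, scipy, OpenCV 4.12 (cv2) and the standard library are available. Lean on these libraries where they do the work, as an engineer would, in place of code of your own. Each camera call takes 0.05 s, during which the arm holds its last target. There are 200 camera calls.

## Working session

There is one attempt and no reset: what is moved stays moved. The work goes in short steps, Python scripts to look and compute and a tool call to move; the robot and the scene stay as the last step left them, time stands still between calls to the robot, and variables do not carry over. Pictures are saved under pics/ and viewed, at most 14 in all, crops included, and the job is handed in when it is done.

Besides the shell and the picture viewer there is one more tool, called after "Call:" by a JSON object that holds its "op" and its "data", one argument or row to a line. step_arm: Moves the arm, as the interface text tells. Its arguments: {"type":"object","properties":{"increments":{"type":"array","items":{"type":"object","properties":{"tx":{"type":"number"},"ty":{"type":"number"},"tz":{"type":"number"},"rx":{"type":"number"},"ry":{"type":"number"},"rz":{"type":"number"},"gripper":{"type":"number"}}}}},"required":["increments"]}

```bash
ls; mkdir -p pics; cat > h.py <<'E'
import numpy as np, cv2
from station import arm
def model(n):
    m=arm.camera_model(n); return m
def proj(n,P):
    m=model(n); P=np.atleast_2d(P); c=(np.array(m['view'])@np.c_[P,np.ones(len(P))].T)[:3].T
    s=np.c_[c[:,0]/-c[:,2],-c[:,1]/-c[:,2]]; r2=(s**2).sum(1,keepdims=True); s=s*(1+m['k1']*r2)
    return s*[m['fx'],m['fy']]+[m['cx'],m['cy']]
def ray(n,uv):
    m=model(n); d=(np.atleast_2d(uv).astype(float)-[m['cx'],m['cy']])/[m['fx'],m['fy']]; s=d.copy()
    for _ in range(20): s=d/(1+m['k1']*(s**2).sum(1,keepdims=True))
    V=np.linalg.inv(np.array(m['view'])); D=np.c_[s[:,0],-s[:,1],-np.ones(len(s))]@V[:3,:3].T
    return V[:3,3],D
def atz(n,uv,z):
    o,D=ray(n,uv); return o+D*((z-o[2])/D[:,2])[:,None]
def cloud(n,dep):
    v,u=np.mgrid[:400,:640]; o,D=ray(n,np.c_[u.ravel(),v.ravel()])
    return (o+D*dep.reshape(-1,1)).reshape(400,640,3)
E
python3 - <<'E'
from h import *
for n in('top','side'):
    p,d=arm.camera(n); cv2.imwrite(f'pics/{n}0.png',p[:,:,::-1]); np.save(f'{n}0.npy',d)
    m=model(n); print(n,{k:v for k,v in m.items()})
s=arm.read_state();print(s)
E
```

```text
pics
top {'fx': 408.7204194034001, 'fy': 408.7204194034001, 'cx': 328.1743470405021, 'cy': 196.15502602024694, 'k1': -0.09056922864514381, 'view': array([[ 0.02569357, -0.99957038,  0.01410334,  0.06614367],
       [ 0.98930972,  0.02745061,  0.14322272, -0.55600913],
       [-0.14354833,  0.01027267,  0.98958999, -1.14586309],
       [ 0.        ,  0.        ,  0.        ,  1.        ]])}
side {'fx': 429.8105155339777, 'fy': 429.8105155339777, 'cx': 316.64527428966494, 'cy': 194.1573826530154, 'k1': -0.010742062043386196, 'view': array([[ 0.88696918, -0.46179469, -0.00559808, -0.45308773],
       [ 0.31581619,  0.59765483,  0.73693205, -0.29091258],
       [-0.33696559, -0.65540398,  0.67594365, -1.04046419],
       [ 0.        ,  0.        ,  0.        ,  1.        ]])}
{'time_s': 0.1, 'q': array([ 6.57411601e+01,  7.13004604e+00,  9.46251580e+01, -1.51198188e-04,
        7.83523127e+01, -4.73163069e+00]), 'joint_vel': array([-0.05336443, -0.07685956, -0.09924631,  0.05533484,  0.02947683,
        0.02254962]), 'joint_torque': array([-9.78551507e-04, -4.18878651e+01, -3.61097288e+01,  7.75592797e-02,
        4.61226306e-02, -6.72739952e-05]), 'ee_pos': array([0.21704509, 0.61208018, 0.21351808]), 'tool_rot': array([-1.79892837e+02, -8.72138640e-03,  1.60472813e+02]), 'force': array([ 0.45549493, -0.29474131,  0.2131686 ]), 'wrist_torque': array([ 0.02760277, -0.02990729, -0.01811409]), 'grip_force': 0.0, 'grip_width': 0.9962105908495147}
```

View pics/top0.png

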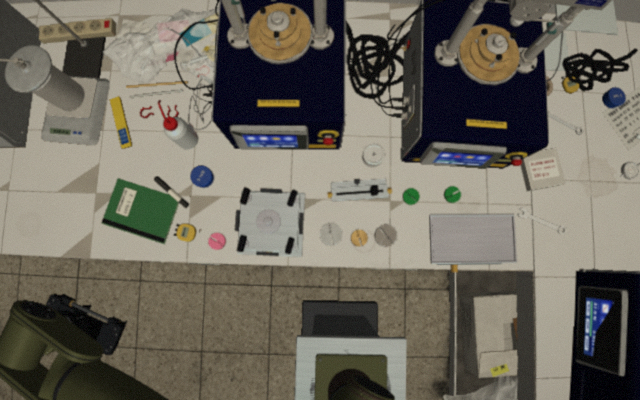

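View pics/side0.png

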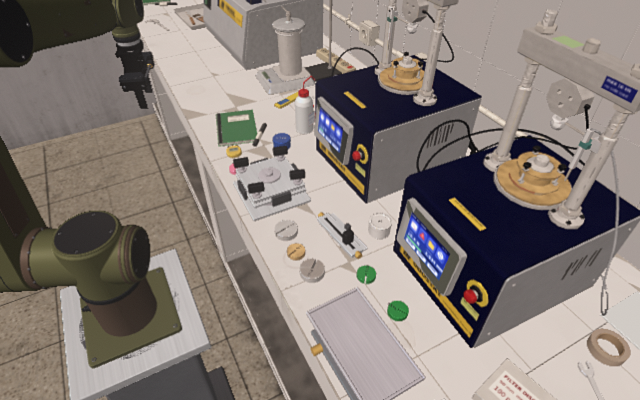

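The top view shows the cell at about (270,222), the valve at (360,188) and the pan at (473,238). There are three candidate discs: steel at (331,234), brass at (359,238) and steel at (385,235). The green (411,196) and (453,194) and pink (217,241) discs are look-alikes. I'll enlarge to confirm.

```bash
python3 - <<'E'
from h import *
p=cv2.imread('pics/top0.png'); a=cv2.resize(p[150:270,225:425],None,fx=4,fy=4,interpolation=cv2.INTER_CUBIC)
cv2.imwrite('pics/c1.png',a)
p=cv2.imread('pics/side0.png'); a=cv2.resize(p[145:290,225:405],None,fx=4,fy=4,interpolation=cv2.INTER_CUBIC); cv2.imwrite('pics/c2.png',a)
d=np.load('top0.npy');C=cloud('top',d)
for n,u,v in [('steel',331,228),('brass',359,242),('steel2',385,240),('boss',269,220),('pan',473,238),('bench',320,260),('s1',252,195),('s2',292,198),('s3',289,241),('s4',247,243),('bench2',410,220)]:
    print(n,C[v-1:v+2,u-1:u+2].reshape(-1,3).mean(0).round(4))
E
```

```text
steel [0.4634 0.0701 0.0181]
brass [ 0.4204 -0.0018  0.143 ]
steel2 [ 0.4324 -0.0886  0.0181]
boss [0.4762 0.2431 0.0868]
pan [ 0.4426 -0.342   0.043 ]
bench [ 3.697e-01  9.970e-02 -1.000e-04]
s1 [0.547  0.2968 0.0693]
s2 [0.5357 0.1798 0.1125]
s3 [0.4192 0.1835 0.1125]
s4 [0.4114 0.3026 0.0766]
bench2 [ 0.4946 -0.1665 -0.0017]
```

View pics/c1.png

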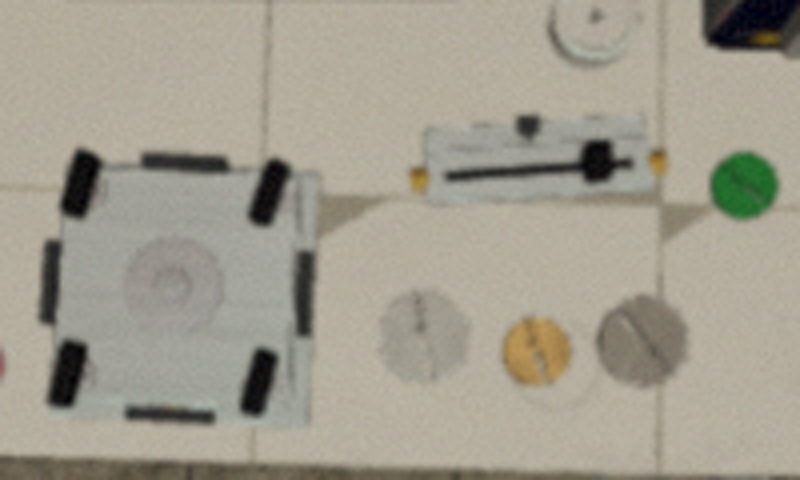

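View pics/c2.png

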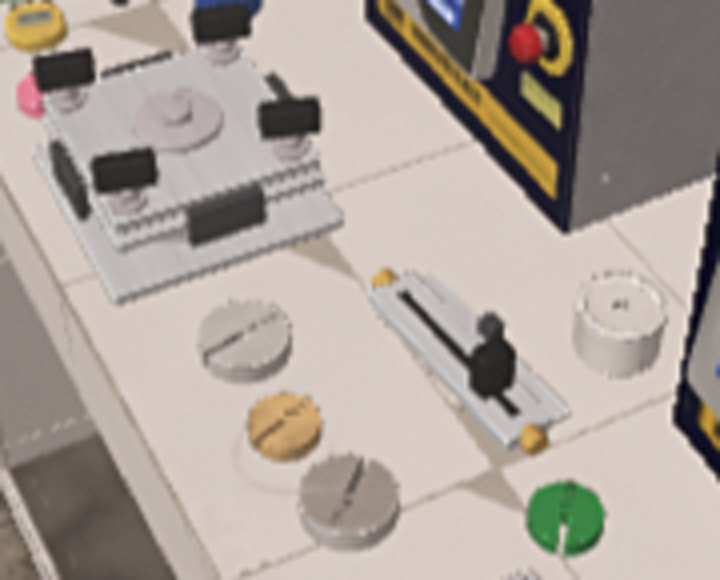

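The enlarged crops confirm that steel (331,234) and (385,235) and brass (359,238) are the weights; green and pink are excluded. The pointer is at top (357,181) and the valve grip at (374,190). The next step is to measure everything from both views.

```bash
python3 - <<'E'
from h import *
P={};C={}
for n in('top','side'):
    P[n]=cv2.imread(f'pics/{n}0.png'); C[n]=cloud(n,np.load(f'{n}0.npy'))
# handles: dark & z in 0.1..0.118
for n in P:
    c=C[n]; dark=P[n].max(2)<70
    m=(dark&(c[...,2]>.098)&(c[...,2]<.12)&(c[...,0]>.36)&(c[...,0]<.6)&(c[...,1]>.13)&(c[...,1]<.36)).astype(np.uint8)
    k,l,st,_=cv2.connectedComponentsWithStats(m)
    for i in range(1,k):
        if st[i,4]<15: continue
        q=c[l==i]; t=np.percentile(q[:,2],90)
        if n=='top':
            r=cv2.minAreaRect((q[:,:2]*1000).astype(np.float32)); cov=np.cov(q[:,:2].T); w,v=np.linalg.eigh(cov); a=np.degrees(np.arctan2(v[1,1],v[0,1]))
            print(n,'handle',st[i,4],q.mean(0).round(4),'rect',np.round(r[0],1),np.round(r[1],1),round(r[2],1),'pca',round(a,1),'ztop',t.round(4))
        else: print(n,'handle',st[i,4],q.mean(0).round(4),'ztop',t.round(4))
# weights: z 0.008-0.03 region
for n in P:
    c=C[n]
    m=((c[...,2]>.008)&(c[...,2]<.03)&(c[...,0]>.38)&(c[...,0]<.6)&(c[...,1]>-.3)&(c[...,1]<.12)).astype(np.uint8)
    k,l,st,_=cv2.connectedComponentsWithStats(m,connectivity=4)
    for i in range(1,k):
        if st[i,4]<40: continue
        q=c[l==i]; q=q[q[:,2]>np.median(q[:,2])-.004]; e,R=cv2.minEnclosingCircle((q[:,:2]*1000).astype(np.float32))
        print(n,'disc',st[i,4],q.mean(0).round(4),'circ',np.round(e,1),round(R,1),'col',P[n][l==i].mean(0).round())
# pan
for n in P:
    c=C[n]; m=((c[...,2]>.035)&(c[...,2]<.06)&(c[...,0]>.3)&(c[...,0]<.6)&(c[...,1]>-.6)&(c[...,1]<-.15)).astype(np.uint8)
    k,l,st,_=cv2.connectedComponentsWithStats(m); i=1+st[1:,4].argmax(); q=c[l==i]
    r=cv2.minAreaRect((q[:,:2]*1000).astype(np.float32)); print(n,'pan',st[i,4],q.mean(0).round(4),np.round(r,1) if 0 else r,'z',np.percentile(q[:,2],[5,50,95]).round(4))
# valve grip and pointer
for n in P:
    c=C[n]; 
    for nm,a,b in(('grip',.038,.07),):
        m=((c[...,2]>a)&(c[...,2]<b)&(c[...,0]>.5)&(c[...,0]<.68)&(c[...,1]>-.12)&(c[...,1]<.12)).astype(np.uint8)
        k,l,st,_=cv2.connectedComponentsWithStats(m)
        for i in range(1,k):
            if st[i,4]>8: q=c[l==i]; r=cv2.minAreaRect((q[:,:2]*1000).astype(np.float32));print(n,nm,st[i],q.mean(0).round(4),r,'z',np.percentile(q[:,2],[50,95]).round(4))
c=C['top'];print('pointer',c[180:185,355:360].round(3).reshape(-1,3))
print('bench',c[225,410],c[245,320])
E
```

```text
top handle 99 [0.5393 0.3092 0.1117] rect [539.3 310.6] [16.2 42.9] 74.6 pca 168.1 ztop 0.1154
top handle 89 [0.5364 0.1806 0.1127] rect [537.1 180.8] [15.9 42.9] 73.4 pca 163.3 ztop 0.1152
top handle 92 [0.4106 0.3112 0.1122] rect [410.4 312.3] [13.8 42.1] 78.2 pca 169.8 ztop 0.1155
top handle 86 [0.4078 0.1825 0.1129] rect [408.  182.6] [15.3 41.2] 75.0 pca 167.0 ztop 0.1158
side handle 88 [0.5391 0.3015 0.1092] ztop 0.1152
side handle 91 [0.409  0.3033 0.1087] ztop 0.114
side handle 101 [0.5359 0.1725 0.1083] ztop 0.1142
side handle 103 [0.4068 0.1733 0.1092] ztop 0.1149
top disc 746 [ 0.5709 -0.006   0.0142] circ [571.7 -12.6] 95.1 col [128. 139. 141.]
top disc 148 [ 0.5744 -0.2856  0.0145] circ [ 574.9 -292.9] 25.4 col [ 50. 104.  43.]
top disc 216 [ 0.5651 -0.164   0.0148] circ [ 565.7 -164.8] 26.0 col [ 54. 108.  48.]
top disc 386 [0.4464 0.0702 0.0193] circ [445.3  69.9] 32.9 col [140. 154. 158.]
top disc 359 [ 0.4462 -0.0905  0.0185] circ [446.5 -91.5] 32.8 col [105. 119. 127.]
top disc 220 [ 0.4376 -0.0129  0.0147] circ [438.  -13.6] 25.7 col [ 88. 138. 167.]
side disc 683 
[... 1531 characters left out ...]
0527 0.0573]
pointer [[ 0.607  0.002  0.021]
 [ 0.607 -0.     0.023]
 [ 0.607 -0.003  0.022]
 [ 0.607 -0.006  0.023]
 [ 0.608 -0.009  0.021]
 [ 0.604  0.002  0.022]
 [ 0.605 -0.001  0.02 ]
 [ 0.605 -0.004  0.02 ]
 [ 0.605 -0.007  0.021]
 [ 0.605 -0.01   0.02 ]
 [ 0.601  0.002  0.022]
 [ 0.601 -0.001  0.022]
 [ 0.601 -0.003  0.022]
 [ 0.601 -0.006  0.024]
 [ 0.602 -0.01   0.021]
 [ 0.598  0.002  0.023]
 [ 0.598 -0.001  0.021]
 [ 0.6   -0.004  0.015]
 [ 0.597 -0.006  0.027]
 [ 0.598 -0.009  0.024]
 [ 0.597  0.001  0.009]
 [ 0.596 -0.001  0.019]
 [ 0.595 -0.003  0.023]
 [ 0.595 -0.007  0.023]
 [ 0.598 -0.011  0.006]]
bench [ 0.47975934 -0.16685406 -0.00335432] [0.41353537 0.10092267 0.00092788]
```

```bash
cat > d.py <<'E'
# usage: d.py x y z yaw  [from: measured state]  -> increments (cm, deg)
import sys; from h import *
from scipy.spatial.transform import Rotation as R
s=arm.read_state(); Rt=R.from_euler('xyz',s['tool_rot'],degrees=True)
x,y,z,yaw=map(float,sys.argv[1:5])
t=Rt.inv().apply((np.array([x,y,z])/1000-s['ee_pos'])*100)
r=(Rt.inv()*R.from_euler('xyz',[180,0,yaw],degrees=True)).as_rotvec(degrees=True)
print('t',t.round(2),'r',r.round(1),'yaw',s['tool_rot'][2].round(1),'pos',(s['ee_pos']*1000).round(1),'q6',s['q'][5].round(1),'F',s['force'].round(1),'w',round(s['grip_width'],3),'t',s['time_s'])
E
python3 d.py 539.6 308.2 150 166
```

```text
t [-40.56 -17.85   6.38] r [-0.1 -0.  -5.5] yaw 160.5 pos [217.  612.1 213.5] q6 -4.7 F [ 0.5 -0.3  0.2] w 0.996 t 0.1
```

Call:
{"op": "step_arm", "data": {
  "increments": [
    {"tx": -40.5,"ty": -17.9,"tz": 6.4,"rz": -5.5,"gripper": 45},
    {"tx": -40.5,"ty": -17.9,"tz": 6.4,"rz": -5.5,"gripper": 45},
    {"tx": -40.5,"ty": -17.9,"tz": 6.4,"rz": -5.5,"gripper": 45},
    {"tx": -40.5,"ty": -17.9,"tz": 6.4,"rz": -5.5,"gripper": 45},
    {"tx": -40.5,"ty": -17.9,"tz": 6.4,"rz": -5.5,"gripper": 45},
    {"tx": -40.5,"ty": -17.9,"tz": 6.4,"rz": -5.5,"gripper": 45},
    {"tx": -40.5,"ty": -17.9,"tz": 6.4,"rz": -5.5,"gripper": 45},
    {"tx": -40.5,"ty": -17.9,"tz": 6.4,"rz": -5.5,"gripper": 45},
    {"tx": -40.5,"ty": -17.9,"tz": 6.4,"rz": -5.5,"gripper": 45},
    {"tx": -40.5,"ty": -17.9,"tz": 6.4,"rz": -5.5,"gripper": 45},
    {"tx": -40.5,"ty": -17.9,"tz": 6.4,"rz": -5.5,"gripper": 45},
    {"tx": -40.5,"ty": -17.9,"tz": 6.4,"rz": -5.5,"gripper": 45},
    {"tx": -40.5,"ty": -17.9,"tz": 6.4,"rz": -5.5,"gripper": 45},
    {"tx": -40.5,"ty": -17.9,"tz": 6.4,"rz": -5.5,"gripper": 45},
    {"tx": -40.5,"ty": -17.9,"tz": 6.4,"rz": -5.5,"gripper": 45},
    {"tx": -40.5,"ty": -17.9,"tz": 6.4,"rz": -5.5,"gripper": 45}
  ]
}}

```text
invalid input
```

```bash
python3 d.py 539.6 308.2 150 166; python3 - <<'E'
from h import *
s=arm.read_state()
out=[]
for n in('top','side'):
    p,d=arm.camera(n); np.save(f'{n}1.npy',d); cv2.imwrite(f'pics/{n}1.png',p[:,:,::-1])
    u=proj(n,[s['ee_pos']])[0]; print(n,u)
    x,y=int(u[0])-35,int(u[1])-45
    c=cv2.resize(p[y:y+90,x:x+70,::-1],None,fx=5,fy=5,interpolation=cv2.INTER_CUBIC)
    q=((u-[x,y]+.5)*5).astype(int); cv2.circle(c,tuple(q),2,(0,0,255),-1); out.append(c)
    print(x,y)
cv2.imwrite('pics/c3.png',np.hstack(out))
E
```

```text
t [-40.56 -17.85   6.38] r [-0.1 -0.  -5.5] yaw 160.5 pos [217.  612.1 213.5] q6 -4.7 F [ 0.5 -0.3  0.2] w 0.996 t 0.1
top [107.81377368 316.73981212]
72 271
side [146.27430252 100.02762479]
111 55
```

View pics/c3.png

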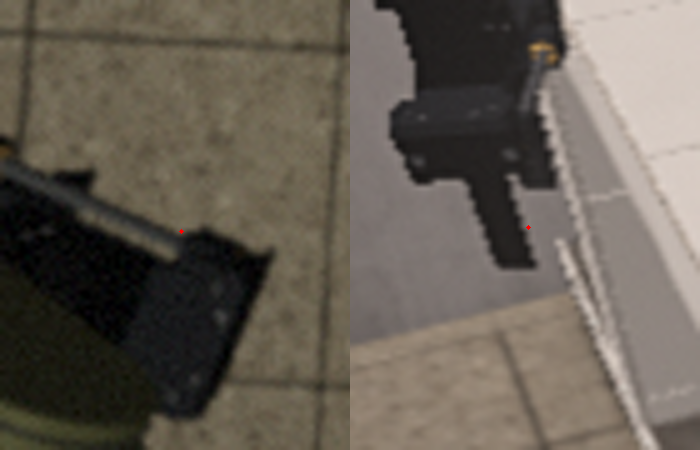

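The picture shows the arm still at its start pose because the move was refused. I'll retry with every field filled in.

Call:
{"op": "step_arm", "data": {
  "increments": [
    {"tx": -4,"ty": -1.8,"tz": 0.6,"rx": 0,"ry": 0,"rz": -5.5,"gripper": 45},
    {"tx": -40.5,"ty": -17.9,"tz": 6.4,"rx": 0,"ry": 0,"rz": -5.5,"gripper": 45}
  ]
}}

```text
time_s: 0.37
ee_pos: [0.2765, 0.5561, 0.2031]
tool_rot: [180.0, 0.0, 166.4]
force: [0.9, -0.6, -0.8]
grip_width: 0.913
grip_force: 0.0
```

```bash
python3 d.py 539.6 308.2 150 166
```

```text
t [-31.4  -17.91   5.3 ] r [0.  0.  0.4] yaw 166.4 pos [276.5 556.1 203.1] q6 -17.8 F [ 0.9 -0.6 -0.8] w 0.913 t 0.3667
```

Call:
{"op": "step_arm", "data": {
  "increments": [
    {"tx": -31.3,"ty": -17.9,"tz": 5.2,"rx": 0,"ry": 0,"rz": 0.4,"gripper": 45},
    {"tx": -31.3,"ty": -17.9,"tz": 5.2,"rx": 0,"ry": 0,"rz": 0.4,"gripper": 45},
    {"tx": -31.3,"ty": -17.9,"tz": 5.2,"rx": 0,"ry": 0,"rz": 0.4,"gripper": 45},
    {"tx": -31.3,"ty": -17.9,"tz": 5.2,"rx": 0,"ry": 0,"rz": 0.4,"gripper": 45},
    {"tx": -31.3,"ty": -17.9,"tz": 5.2,"rx": 0,"ry": 0,"rz": 0.4,"gripper": 45},
    {"tx": -31.3,"ty": -17.9,"tz": 5.2,"rx": 0,"ry": 0,"rz": 0.4,"gripper": 45},
    {"tx": -31.3,"ty": -17.9,"tz": 5.2,"rx": 0,"ry": 0,"rz": 0.4,"gripper": 45},
    {"tx": -31.3,"ty": -17.9,"tz": 5.2,"rx": 0,"ry": 0,"rz": 0.4,"gripper": 45},
    {"tx": -31.3,"ty": -17.9,"tz": 5.2,"rx": 0,"ry": 0,"rz": 0.4,"gripper": 45},
    {"tx": -31.3,"ty": -17.9,"tz": 5.2,"rx": 0,"ry": 0,"rz": 0.4,"gripper": 45},
    {"tx": -31.3,"ty": -17.9,"tz": 5.2,"rx": 0,"ry": 0,"rz": 0.4,"gripper": 45},
    {"tx": -31.3,"ty": -17.9,"tz": 5.2,"rx": 0,"ry": 0,"rz": 0.4,"gripper": 45}
  ]
}}

```text
time_s: 1.37
ee_pos: [0.537, 0.3064, 0.1508]
tool_rot: [-180.0, -0.0, 165.6]
force: [-0.6, 0.0, 0.0]
grip_width: 0.453
grip_force: 0.0
```

```bash
python3 d.py 539.6 308.2 82 166; python3 - <<'E'
from h import *
s=arm.read_state()
out=[]
for n in('top','side'):
    p,d=arm.camera(n); np.save(f'{n}1.npy',d); cv2.imwrite(f'pics/{n}1.png',p[:,:,::-1])
    u=proj(n,[s['ee_pos']])[0]; print(n,u)
    x,y=int(u[0])-35,int(u[1])-45
    c=cv2.resize(p[y:y+90,x:x+70,::-1],None,fx=5,fy=5,interpolation=cv2.INTER_CUBIC)
    q=((u-[x,y]+.5)*5).astype(int); cv2.circle(c,tuple(q),2,(0,0,255),-1); out.append(c)
    print(x,y)
cv2.imwrite('pics/c4.png',np.hstack(out))
E
```

```text
t [-0.21  0.24  6.88] r [-0.  -0.  -0.4] yaw 165.6 pos [537.  306.4 150.8] q6 -50.8 F [-0.6  0.   0. ] w 0.453 t 1.3667
top [242.92026928 194.1474254 ]
207 149
side [277.88199758 137.87138603]
242 92
```

View pics/c4.png

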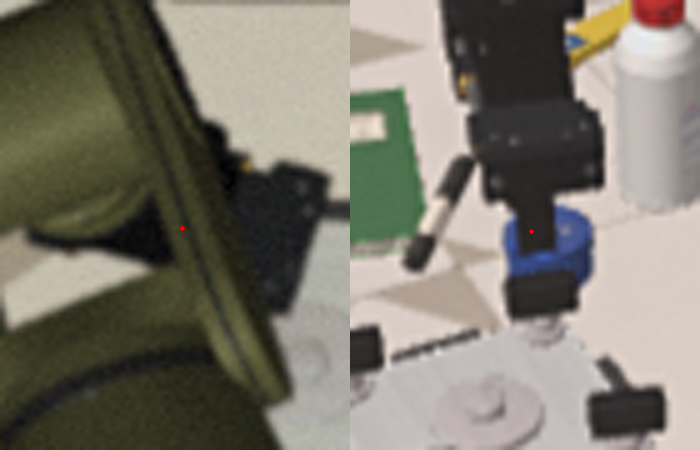

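The side crop shows the near finger just above handle A. I'll descend and let the closing force show the lateral error.

Call:
{"op": "step_arm", "data": {
  "increments": [
    {"tx": -0.2,"ty": 0.2,"tz": 3.0,"rx": 0,"ry": 0,"rz": 0,"gripper": 45},
    {"tx": -0.2,"ty": 0.2,"tz": 6.8,"rx": 0,"ry": 0,"rz": 0,"gripper": 45},
    {"tx": -0.2,"ty": 0.2,"tz": 6.8,"rx": 0,"ry": 0,"rz": 0,"gripper": 45},
    {"tx": -0.2,"ty": 0.2,"tz": 6.8,"rx": 0,"ry": 0,"rz": 0,"gripper": 45},
    {"tx": -0.2,"ty": 0.2,"tz": 6.8,"rx": 0,"ry": 0,"rz": 0,"gripper": 5},
    {"tx": -0.2,"ty": 0.2,"tz": 6.8,"rx": 0,"ry": 0,"rz": 0,"gripper": 5},
    {"tx": -0.2,"ty": 0.2,"tz": 6.8,"rx": 0,"ry": 0,"rz": 0,"gripper": 5},
    {"tx": -0.2,"ty": 0.2,"tz": 6.8,"rx": 0,"ry": 0,"rz": 0,"gripper": 5},
    {"tx": -0.2,"ty": 0.2,"tz": 6.8,"rx": 0,"ry": 0,"rz": 0,"gripper": 5},
    {"tx": -0.2,"ty": 0.2,"tz": 6.8,"rx": 0,"ry": 0,"rz": 0,"gripper": 5}
  ]
}}

```text
time_s: 2.3
ee_pos: [0.5407, 0.3082, 0.0846]
tool_rot: [179.9, 0.1, 165.6]
force: [0.1, 0.2, 3.7]
grip_width: 0.169
grip_force: 41.5
```

```bash
python3 d.py 539.6 308.2 82 166; python3 -c "
from h import *
print(arm.read_state()['wrist_torque'])"
```

```text
t [ 0.11 -0.02  0.26] r [ 0.1  0.1 -0.4] yaw 165.6 pos [540.7 308.2  84.6] q6 -50.8 F [0.1 0.2 3.7] w 0.169 t 2.3
[0.13582183 0.10247957 0.01218275]
```

Call:
{"op": "step_arm", "data": {
  "increments": [
    {"tx": 0,"ty": 0,"tz": 0.05,"rx": 0,"ry": 0,"rz": 7,"gripper": 5},
    {"tx": 0,"ty": 0,"tz": 0.1,"rx": 0,"ry": 0,"rz": 14,"gripper": 5},
    {"tx": 0,"ty": 0,"tz": 0.13,"rx": 0,"ry": 0,"rz": 21,"gripper": 5},
    {"tx": 0,"ty": 0,"tz": 0.16,"rx": 0,"ry": 0,"rz": 28,"gripper": 5},
    {"tx": 0,"ty": 0,"tz": 0.2,"rx": 0,"ry": 0,"rz": 35,"gripper": 5},
    {"tx": 0,"ty": 0,"tz": 0.22,"rx": 0,"ry": 0,"rz": 42,"gripper": 5},
    {"tx": 0,"ty": 0,"tz": 0.25,"rx": 0,"ry": 0,"rz": 48,"gripper": 5},
    {"tx": 0,"ty": 0,"tz": 0.25,"rx": 0,"ry": 0,"rz": 48,"gripper": 5},
    {"tx": 0,"ty": 0,"tz": 0.25,"rx": 0,"ry": 0,"rz": 48,"gripper": 5},
    {"tx": 0,"ty": 0,"tz": 0.25,"rx": 0,"ry": 0,"rz": 48,"gripper": 5}
  ]
}}

```text
time_s: 3.13
ee_pos: [0.5406, 0.308, 0.0822]
tool_rot: [179.9, -0.0, 117.5]
force: [-2.4, 0.9, 5.4]
grip_width: 0.168
grip_force: 41.5
```

```bash
python3 d.py 407.4 180.4 125 166; python3 -c "
from h import *
print(arm.read_state()['wrist_torque'])"
```

```text
t [ -5.15 -17.7   -4.31] r [  0.1   0.  -48.5] yaw 117.5 pos [540.6 308.   82.2] q6 -2.8 F [-2.4  0.9  5.4] w 0.168 t 3.1333
[-0.09971051  0.25217149 -0.09912077]
```

Call:
{"op": "step_arm", "data": {
  "increments": [
    {"tx": 0,"ty": 0,"tz": 0,"rx": 0,"ry": 0,"rz": 0,"gripper": 42},
    {"tx": 0,"ty": 0,"tz": 0,"rx": 0,"ry": 0,"rz": 0,"gripper": 42},
    {"tx": 0,"ty": 0,"tz": 0,"rx": 0,"ry": 0,"rz": 0,"gripper": 42},
    {"tx": 0,"ty": 0,"tz": -3,"rx": 0,"ry": 0,"rz": 0,"gripper": 42},
    {"tx": 0,"ty": 0,"tz": -6,"rx": 0,"ry": 0,"rz": -7,"gripper": 42},
    {"tx": -5.2,"ty": -17.7,"tz": -6,"rx": 0,"ry": 0,"rz": -48.5,"gripper": 42},
    {"tx": -5.2,"ty": -17.7,"tz": -6,"rx": 0,"ry": 0,"rz": -48.5,"gripper": 42},
    {"tx": -5.2,"ty": -17.7,"tz": -6,"rx": 0,"ry": 0,"rz": -48.5,"gripper": 42},
    {"tx": -5.2,"ty": -17.7,"tz": -6,"rx": 0,"ry": 0,"rz": -48.5,"gripper": 42},
    {"tx": -5.2,"ty": -17.7,"tz": -6,"rx": 0,"ry": 0,"rz": -48.5,"gripper": 42},
    {"tx": -5.2,"ty": -17.7,"tz": -6,"rx": 0,"ry": 0,"rz": -48.5,"gripper": 42},
    {"tx": -5.2,"ty": -17.7,"tz": -6,"rx": 0,"ry": 0,"rz": -48.5,"gripper": 42},
    {"tx": -5.2,"ty": -17.7,"tz": -6,"rx": 0,"ry": 0,"rz": -48.5,"gripper": 42}
  ]
}}

```text
time_s: 4.22
ee_pos: [0.4068, 0.1795, 0.1404]
tool_rot: [180.0, -0.0, 165.9]
force: [0.3, -0.7, -0.9]
grip_width: 0.417
grip_force: 0.0
```

```bash
python3 d.py 408 180.4 83 166
```

```text
t [-0.09  0.12  5.74] r [ 0.  -0.  -0.1] yaw 165.9 pos [406.8 179.5 140.4] q6 -59.0 F [ 0.3 -0.7 -0.9] w 0.417 t 4.2167
```

Call:
{"op": "step_arm", "data": {
  "increments": [
    {"tx": -0.1,"ty": 0.1,"tz": 3.5,"rx": 0,"ry": 0,"rz": 0,"gripper": 42},
    {"tx": -0.1,"ty": 0.1,"tz": 5.7,"rx": 0,"ry": 0,"rz": 0,"gripper": 42},
    {"tx": -0.1,"ty": 0.1,"tz": 5.7,"rx": 0,"ry": 0,"rz": 0,"gripper": 42},
    {"tx": -0.1,"ty": 0.1,"tz": 5.7,"rx": 0,"ry": 0,"rz": 0,"gripper": 5},
    {"tx": -0.1,"ty": 0.1,"tz": 5.7,"rx": 0,"ry": 0,"rz": 0,"gripper": 5},
    {"tx": -0.1,"ty": 0.1,"tz": 5.7,"rx": 0,"ry": 0,"rz": 0,"gripper": 5},
    {"tx": -0.1,"ty": 0.1,"tz": 5.7,"rx": 0,"ry": 0,"rz": 0,"gripper": 5},
    {"tx": -0.1,"ty": 0.1,"tz": 5.7,"rx": 0,"ry": 0,"rz": 0,"gripper": 5},
    {"tx": -0.1,"ty": 0.1,"tz": 5.75,"rx": 0,"ry": 0,"rz": 7,"gripper": 5},
    {"tx": -0.1,"ty": 0.1,"tz": 5.8,"rx": 0,"ry": 0,"rz": 14,"gripper": 5},
    {"tx": -0.1,"ty": 0.1,"tz": 5.83,"rx": 0,"ry": 0,"rz": 21,"gripper": 5},
    {"tx": -0.1,"ty": 0.1,"tz": 5.86,"rx": 0,"ry": 0,"rz": 28,"gripper": 5},
    {"tx": -0.1,"ty": 0.1,"tz": 5.9,"rx": 0,"ry": 0,"rz": 35,"gripper": 5},
    {"tx": -0.1,"ty": 0.1,"tz": 5.92,"rx": 0,"ry": 0,"rz": 42,"gripper": 5},
    {"tx": -0.1,"ty": 0.1,"tz": 5.95,"rx": 0,"ry": 0,"rz": 48,"gripper": 5},
    {"tx": -0.1,"ty": 0.1,"tz": 5.95,"rx": 0,"ry": 0,"rz": 48,"gripper": 5},
    {"tx": -0.1,"ty": 0.1,"tz": 5.95,"rx": 0,"ry": 0,"rz": 48,"gripper": 5}
  ]
}}

```text
time_s: 5.63
ee_pos: [0.4089, 0.1797, 0.0828]
tool_rot: [180.0, 0.1, 118.1]
force: [-2.7, -4.4, 5.9]
grip_width: 0.167
grip_force: 33.9
```

```bash
python3 d.py 538 178.4 142 163.5;python3 -c "
from h import *
print(arm.read_state()['wrist_torque'])"
```

```text
t [-6.2  11.33 -5.9 ] r [ -0.    0.1 -45.4] yaw 118.1 pos [408.9 179.7  82.8] q6 -11.1 F [-2.7 -4.4  5.9] w 0.167 t 5.6333
[-0.99402883  0.45417614 -0.0865008 ]
```

Call:
{"op": "step_arm", "data": {
  "increments": [
    {"tx": 0,"ty": 0,"tz": 0,"rx": 0,"ry": 0,"rz": 0,"gripper": 42},
    {"tx": 0,"ty": 0,"tz": 0,"rx": 0,"ry": 0,"rz": 0,"gripper": 42},
    {"tx": 0,"ty": 0,"tz": 0,"rx": 0,"ry": 0,"rz": 0,"gripper": 42},
    {"tx": 0,"ty": 0,"tz": -3,"rx": 0,"ry": 0,"rz": 0,"gripper": 42},
    {"tx": 0,"ty": 0,"tz": -6,"rx": 0,"ry": 0,"rz": -7,"gripper": 42},
    {"tx": -6.2,"ty": 11.3,"tz": -6,"rx": 0,"ry": 0,"rz": -45.4,"gripper": 42},
    {"tx": -6.2,"ty": 11.3,"tz": -6,"rx": 0,"ry": 0,"rz": -45.4,"gripper": 42},
    {"tx": -6.2,"ty": 11.3,"tz": -6,"rx": 0,"ry": 0,"rz": -45.4,"gripper": 42},
    {"tx": -6.2,"ty": 11.3,"tz": -6,"rx": 0,"ry": 0,"rz": -45.4,"gripper": 42},
    {"tx": -6.2,"ty": 11.3,"tz": -6,"rx": 0,"ry": 0,"rz": -45.4,"gripper": 42},
    {"tx": -6.2,"ty": 11.3,"tz": -6,"rx": 0,"ry": 0,"rz": -45.4,"gripper": 42},
    {"tx": -6.2,"ty": 11.3,"tz": -6,"rx": 0,"ry": 0,"rz": -45.4,"gripper": 42},
    {"tx": -6.2,"ty": 11.3,"tz": -6,"rx": 0,"ry": 0,"rz": -45.4,"gripper": 42}
  ]
}}

```text
time_s: 6.72
ee_pos: [0.5368, 0.1789, 0.1406]
tool_rot: [-180.0, -0.0, 163.4]
force: [0.2, -0.7, -0.5]
grip_width: 0.42
grip_force: 0.0
```

```bash
python3 d.py 538.4 177.8 83 163.5
```

```text
t [-0.19 -0.06  5.75] r [-0.  -0.  -0.1] yaw 163.4 pos [536.8 178.9 140.6] q6 -60.4 F [ 0.2 -0.7 -0.5] w 0.42 t 6.7167
```

Call:
{"op": "step_arm", "data": {
  "increments": [
    {"tx": -0.2,"ty": -0.1,"tz": 3.5,"rx": 0,"ry": 0,"rz": 0,"gripper": 42},
    {"tx": -0.2,"ty": -0.1,"tz": 5.7,"rx": 0,"ry": 0,"rz": 0,"gripper": 42},
    {"tx": -0.2,"ty": -0.1,"tz": 5.7,"rx": 0,"ry": 0,"rz": 0,"gripper": 42},
    {"tx": -0.2,"ty": -0.1,"tz": 5.7,"rx": 0,"ry": 0,"rz": 0,"gripper": 5},
    {"tx": -0.2,"ty": -0.1,"tz": 5.7,"rx": 0,"ry": 0,"rz": 0,"gripper": 5},
    {"tx": -0.2,"ty": -0.1,"tz": 5.7,"rx": 0,"ry": 0,"rz": 0,"gripper": 5},
    {"tx": -0.2,"ty": -0.1,"tz": 5.7,"rx": 0,"ry": 0,"rz": 0,"gripper": 5},
    {"tx": -0.2,"ty": -0.1,"tz": 5.7,"rx": 0,"ry": 0,"rz": 0,"gripper": 5},
    {"tx": -0.2,"ty": -0.1,"tz": 5.75,"rx": 0,"ry": 0,"rz": 7,"gripper": 5},
    {"tx": -0.2,"ty": -0.1,"tz": 5.8,"rx": 0,"ry": 0,"rz": 14,"gripper": 5},
    {"tx": -0.2,"ty": -0.1,"tz": 5.83,"rx": 0,"ry": 0,"rz": 21,"gripper": 5},
    {"tx": -0.2,"ty": -0.1,"tz": 5.86,"rx": 0,"ry": 0,"rz": 28,"gripper": 5},
    {"tx": -0.2,"ty": -0.1,"tz": 5.9,"rx": 0,"ry": 0,"rz": 35,"gripper": 5},
    {"tx": -0.2,"ty": -0.1,"tz": 5.92,"rx": 0,"ry": 0,"rz": 42,"gripper": 5},
    {"tx": -0.2,"ty": -0.1,"tz": 5.95,"rx": 0,"ry": 0,"rz": 46,"gripper": 5},
    {"tx": -0.2,"ty": -0.1,"tz": 5.95,"rx": 0,"ry": 0,"rz": 46,"gripper": 5},
    {"tx": -0.2,"ty": -0.1,"tz": 5.95,"rx": 0,"ry": 0,"rz": 46,"gripper": 5}
  ]
}}

```text
time_s: 8.13
ee_pos: [0.5393, 0.1769, 0.0837]
tool_rot: [180.0, 0.1, 117.5]
force: [-2.8, -2.0, 7.9]
grip_width: 0.17
grip_force: 29.9
```

```bash
python3 d.py 410.5 309.5 142 169;python3 -c "
from h import *
print(arm.read_state()['wrist_torque'])"
```

```text
t [17.7  -5.31 -5.86] r [ -0.    0.1 -51.5] yaw 117.5 pos [539.3 176.9  83.7] q6 -14.7 F [-2.8 -2.   7.9] w 0.17 t 8.1333
[-0.58048546  0.67941104 -0.07368647]
```

Call:
{"op": "step_arm", "data": {
  "increments": [
    {"tx": 0,"ty": 0,"tz": 0,"rx": 0,"ry": 0,"rz": 0,"gripper": 42},
    {"tx": 0,"ty": 0,"tz": 0,"rx": 0,"ry": 0,"rz": 0,"gripper": 42},
    {"tx": 0,"ty": 0,"tz": 0,"rx": 0,"ry": 0,"rz": 0,"gripper": 42},
    {"tx": 0,"ty": 0,"tz": -3,"rx": 0,"ry": 0,"rz": 0,"gripper": 42},
    {"tx": 0,"ty": 0,"tz": -6,"rx": 0,"ry": 0,"rz": -7,"gripper": 42},
    {"tx": 17.7,"ty": -5.3,"tz": -6,"rx": 0,"ry": 0,"rz": -51.5,"gripper": 42},
    {"tx": 17.7,"ty": -5.3,"tz": -6,"rx": 0,"ry": 0,"rz": -51.5,"gripper": 42},
    {"tx": 17.7,"ty": -5.3,"tz": -6,"rx": 0,"ry": 0,"rz": -51.5,"gripper": 42},
    {"tx": 17.7,"ty": -5.3,"tz": -6,"rx": 0,"ry": 0,"rz": -51.5,"gripper": 42},
    {"tx": 17.7,"ty": -5.3,"tz": -6,"rx": 0,"ry": 0,"rz": -51.5,"gripper": 42},
    {"tx": 17.7,"ty": -5.3,"tz": -6,"rx": 0,"ry": 0,"rz": -51.5,"gripper": 42},
    {"tx": 17.7,"ty": -5.3,"tz": -6,"rx": 0,"ry": 0,"rz": -51.5,"gripper": 42},
    {"tx": 17.7,"ty": -5.3,"tz": -6,"rx": 0,"ry": 0,"rz": -51.5,"gripper": 42},
    {"tx": 17.7,"ty": -5.3,"tz": -6,"rx": 0,"ry": 0,"rz": -51.5,"gripper": 42}
  ]
}}

```text
time_s: 9.3
ee_pos: [0.4099, 0.31, 0.1414]
tool_rot: [-180.0, -0.0, 168.9]
force: [0.5, 0.5, 0.8]
grip_width: 0.425
grip_force: 0.0
```

```bash
python3 d.py 410.5 309.5 84 169
```

```text
t [-0.07 -0.04  5.74] r [-0.  -0.  -0.1] yaw 168.9 pos [409.9 310.  141.4] q6 -47.8 F [0.5 0.5 0.8] w 0.425 t 9.3
```

Call:
{"op": "step_arm", "data": {
  "increments": [
    {"tx": -0.1,"ty": 0,"tz": 3.5,"rx": 0,"ry": 0,"rz": 0,"gripper": 42},
    {"tx": -0.1,"ty": 0,"tz": 5.6,"rx": 0,"ry": 0,"rz": 0,"gripper": 42},
    {"tx": -0.1,"ty": 0,"tz": 5.6,"rx": 0,"ry": 0,"rz": 0,"gripper": 42},
    {"tx": -0.1,"ty": 0,"tz": 5.6,"rx": 0,"ry": 0,"rz": 0,"gripper": 5},
    {"tx": -0.1,"ty": 0,"tz": 5.6,"rx": 0,"ry": 0,"rz": 0,"gripper": 5},
    {"tx": -0.1,"ty": 0,"tz": 5.6,"rx": 0,"ry": 0,"rz": 0,"gripper": 5},
    {"tx": -0.1,"ty": 0,"tz": 5.6,"rx": 0,"ry": 0,"rz": 0,"gripper": 5},
    {"tx": -0.1,"ty": 0,"tz": 5.6,"rx": 0,"ry": 0,"rz": 0,"gripper": 5},
    {"tx": -0.1,"ty": 0,"tz": 5.65,"rx": 0,"ry": 0,"rz": 7,"gripper": 5},
    {"tx": -0.1,"ty": 0,"tz": 5.7,"rx": 0,"ry": 0,"rz": 14,"gripper": 5},
    {"tx": -0.1,"ty": 0,"tz": 5.73,"rx": 0,"ry": 0,"rz": 21,"gripper": 5},
    {"tx": -0.1,"ty": 0,"tz": 5.76,"rx": 0,"ry": 0,"rz": 28,"gripper": 5},
    {"tx": -0.1,"ty": 0,"tz": 5.8,"rx": 0,"ry": 0,"rz": 35,"gripper": 5},
    {"tx": -0.1,"ty": 0,"tz": 5.82,"rx": 0,"ry": 0,"rz": 42,"gripper": 5},
    {"tx": -0.1,"ty": 0,"tz": 5.85,"rx": 0,"ry": 0,"rz": 49,"gripper": 5},
    {"tx": -0.1,"ty": 0,"tz": 5.85,"rx": 0,"ry": 0,"rz": 51,"gripper": 5},
    {"tx": -0.1,"ty": 0,"tz": 5.85,"rx": 0,"ry": 0,"rz": 51,"gripper": 5},
    {"tx": -0.1,"ty": 0,"tz": 5.85,"rx": 0,"ry": 0,"rz": 51,"gripper": 5}
  ]
}}

```text
time_s: 10.8
ee_pos: [0.4113, 0.309, 0.0847]
tool_rot: [-180.0, 0.1, 118.0]
force: [-2.7, -4.6, 7.9]
grip_width: 0.169
grip_force: 30.0
```

```bash
python3 d.py 540.3 308 140 117.6;python3 -c "
from h import *
print(arm.read_state()['wrist_torque'])"
```

```text
t [-6.15 11.34 -5.52] r [-0.   0.1  0.4] yaw 118.0 pos [411.3 309.   84.7] q6 3.1 F [-2.7 -4.6  7.9] w 0.169 t 10.8
[-1.08748683  0.5349486  -0.03138657]
```

Call:
{"op": "step_arm", "data": {
  "increments": [
    {"tx": 0,"ty": 0,"tz": 0,"rx": 0,"ry": 0,"rz": 0,"gripper": 42},
    {"tx": 0,"ty": 0,"tz": 0,"rx": 0,"ry": 0,"rz": 0,"gripper": 42},
    {"tx": 0,"ty": 0,"tz": 0,"rx": 0,"ry": 0,"rz": 0,"gripper": 42},
    {"tx": 0,"ty": 0,"tz": -3,"rx": 0,"ry": 0,"rz": 0,"gripper": 42},
    {"tx": 0,"ty": 0,"tz": -5.6,"rx": 0,"ry": 0,"rz": 0,"gripper": 42},
    {"tx": -6.1,"ty": 11.3,"tz": -5.6,"rx": 0,"ry": 0,"rz": 0.4,"gripper": 42},
    {"tx": -6.1,"ty": 11.3,"tz": -5.6,"rx": 0,"ry": 0,"rz": 0.4,"gripper": 42},
    {"tx": -6.1,"ty": 11.3,"tz": -5.6,"rx": 0,"ry": 0,"rz": 0.4,"gripper": 42},
    {"tx": -6.1,"ty": 11.3,"tz": -5.6,"rx": 0,"ry": 0,"rz": 0.4,"gripper": 42},
    {"tx": -6.1,"ty": 11.3,"tz": -5.6,"rx": 0,"ry": 0,"rz": 0.4,"gripper": 42},
    {"tx": -6.1,"ty": 11.3,"tz": -5.6,"rx": 0,"ry": 0,"rz": 0.4,"gripper": 42}
  ]
}}

```text
time_s: 11.72
ee_pos: [0.5389, 0.3087, 0.1383]
tool_rot: [-179.9, -0.0, 117.6]
force: [-0.7, -0.3, 0.5]
grip_width: 0.418
grip_force: 0.0
```

```bash
python3 d.py 540.3 308 82 117.6
```

```text
t [-0.13  0.1   5.63] r [-0.1 -0.  -0. ] yaw 117.6 pos [538.9 308.7 138.3] q6 -2.7 F [-0.7 -0.3  0.5] w 0.418 t 11.7167
```

Call:
{"op": "step_arm", "data": {
  "increments": [
    {"tx": -0.1,"ty": 0.1,"tz": 3.5,"rx": 0,"ry": 0,"rz": 0,"gripper": 42},
    {"tx": -0.1,"ty": 0.1,"tz": 5.6,"rx": 0,"ry": 0,"rz": 0,"gripper": 42},
    {"tx": -0.1,"ty": 0.1,"tz": 5.6,"rx": 0,"ry": 0,"rz": 0,"gripper": 42},
    {"tx": -0.1,"ty": 0.1,"tz": 5.6,"rx": 0,"ry": 0,"rz": 0,"gripper": 5},
    {"tx": -0.1,"ty": 0.1,"tz": 5.6,"rx": 0,"ry": 0,"rz": 0,"gripper": 5},
    {"tx": -0.1,"ty": 0.1,"tz": 5.6,"rx": 0,"ry": 0,"rz": 0,"gripper": 5},
    {"tx": -0.1,"ty": 0.1,"tz": 5.6,"rx": 0,"ry": 0,"rz": 0,"gripper": 5},
    {"tx": -0.1,"ty": 0.1,"tz": 5.6,"rx": 0,"ry": 0,"rz": 0,"gripper": 5},
    {"tx": -0.1,"ty": 0.1,"tz": 5.65,"rx": 0,"ry": 0,"rz": 7,"gripper": 5},
    {"tx": -0.1,"ty": 0.1,"tz": 5.7,"rx": 0,"ry": 0,"rz": 14,"gripper": 5},
    {"tx": -0.1,"ty": 0.1,"tz": 5.73,"rx": 0,"ry": 0,"rz": 21,"gripper": 5},
    {"tx": -0.1,"ty": 0.1,"tz": 5.76,"rx": 0,"ry": 0,"rz": 28,"gripper": 5},
    {"tx": -0.1,"ty": 0.1,"tz": 5.8,"rx": 0,"ry": 0,"rz": 35,"gripper": 5},
    {"tx": -0.1,"ty": 0.1,"tz": 5.82,"rx": 0,"ry": 0,"rz": 42,"gripper": 5},
    {"tx": -0.1,"ty": 0.1,"tz": 5.85,"rx": 0,"ry": 0,"rz": 48,"gripper": 5},
    {"tx": -0.1,"ty": 0.1,"tz": 5.85,"rx": 0,"ry": 0,"rz": 48,"gripper": 5},
    {"tx": -0.1,"ty": 0.1,"tz": 5.85,"rx": 0,"ry": 0,"rz": 48,"gripper": 5}
  ]
}}

```text
time_s: 13.13
ee_pos: [0.5407, 0.3085, 0.0829]
tool_rot: [-180.0, 0.0, 69.6]
force: [-4.3, -1.9, 6.5]
grip_width: 0.164
grip_force: 30.0
```

```bash
python3 d.py 408.5 179.6 140 118;python3 -c "
from h import *
print(arm.read_state()['wrist_torque'])"
```

```text
t [-16.7   -7.89  -5.71] r [ -0.    0.  -48.4] yaw 69.6 pos [540.7 308.5  82.9] q6 45.2 F [-4.3 -1.9  6.5] w 0.164 t 13.1333
[-0.57971892  1.00694071 -0.05529699]
```

Call:
{"op": "step_arm", "data": {
  "increments": [
    {"tx": 0,"ty": 0,"tz": 0,"rx": 0,"ry": 0,"rz": 0,"gripper": 42},
    {"tx": 0,"ty": 0,"tz": 0,"rx": 0,"ry": 0,"rz": 0,"gripper": 42},
    {"tx": 0,"ty": 0,"tz": 0,"rx": 0,"ry": 0,"rz": 0,"gripper": 42},
    {"tx": 0,"ty": 0,"tz": -3,"rx": 0,"ry": 0,"rz": 0,"gripper": 42},
    {"tx": 0,"ty": 0,"tz": -6,"rx": 0,"ry": 0,"rz": -7,"gripper": 42},
    {"tx": -16.7,"ty": -7.9,"tz": -6,"rx": 0,"ry": 0,"rz": -48.4,"gripper": 42},
    {"tx": -16.7,"ty": -7.9,"tz": -6,"rx": 0,"ry": 0,"rz": -48.4,"gripper": 42},
    {"tx": -16.7,"ty": -7.9,"tz": -6,"rx": 0,"ry": 0,"rz": -48.4,"gripper": 42},
    {"tx": -16.7,"ty": -7.9,"tz": -6,"rx": 0,"ry": 0,"rz": -48.4,"gripper": 42},
    {"tx": -16.7,"ty": -7.9,"tz": -6,"rx": 0,"ry": 0,"rz": -48.4,"gripper": 42},
    {"tx": -16.7,"ty": -7.9,"tz": -6,"rx": 0,"ry": 0,"rz": -48.4,"gripper": 42},
    {"tx": -16.7,"ty": -7.9,"tz": -6,"rx": 0,"ry": 0,"rz": -48.4,"gripper": 42},
    {"tx": -16.7,"ty": -7.9,"tz": -6,"rx": 0,"ry": 0,"rz": -48.4,"gripper": 42}
  ]
}}

```text
time_s: 14.22
ee_pos: [0.4088, 0.1795, 0.1409]
tool_rot: [179.9, 0.0, 117.8]
force: [-0.6, 1.2, 0.7]
grip_width: 0.419
grip_force: 0.0
```

```bash
python3 d.py 408.5 179.6 82 118
```

```text
t [ 0.02 -0.03  5.89] r [ 0.1  0.  -0.2] yaw 117.8 pos [408.8 179.5 140.9] q6 -11.0 F [-0.6  1.2  0.7] w 0.419 t 14.2167
```

Call:
{"op": "step_arm", "data": {
  "increments": [
    {"tx": 0,"ty": 0,"tz": 3.5,"rx": 0,"ry": 0,"rz": 0,"gripper": 42},
    {"tx": 0,"ty": 0,"tz": 5.8,"rx": 0,"ry": 0,"rz": 0,"gripper": 42},
    {"tx": 0,"ty": 0,"tz": 5.8,"rx": 0,"ry": 0,"rz": 0,"gripper": 42},
    {"tx": 0,"ty": 0,"tz": 5.8,"rx": 0,"ry": 0,"rz": 0,"gripper": 5},
    {"tx": 0,"ty": 0,"tz": 5.8,"rx": 0,"ry": 0,"rz": 0,"gripper": 5},
    {"tx": 0,"ty": 0,"tz": 5.8,"rx": 0,"ry": 0,"rz": 0,"gripper": 5},
    {"tx": 0,"ty": 0,"tz": 5.8,"rx": 0,"ry": 0,"rz": 0,"gripper": 5},
    {"tx": 0,"ty": 0,"tz": 5.8,"rx": 0,"ry": 0,"rz": 0,"gripper": 5},
    {"tx": 0,"ty": 0,"tz": 5.85,"rx": 0,"ry": 0,"rz": 7,"gripper": 5},
    {"tx": 0,"ty": 0,"tz": 5.9,"rx": 0,"ry": 0,"rz": 14,"gripper": 5},
    {"tx": 0,"ty": 0,"tz": 5.93,"rx": 0,"ry": 0,"rz": 21,"gripper": 5},
    {"tx": 0,"ty": 0,"tz": 5.96,"rx": 0,"ry": 0,"rz": 28,"gripper": 5},
    {"tx": 0,"ty": 0,"tz": 6.0,"rx": 0,"ry": 0,"rz": 35,"gripper": 5},
    {"tx": 0,"ty": 0,"tz": 6.02,"rx": 0,"ry": 0,"rz": 42,"gripper": 5},
    {"tx": 0,"ty": 0,"tz": 6.05,"rx": 0,"ry": 0,"rz": 48,"gripper": 5},
    {"tx": 0,"ty": 0,"tz": 6.05,"rx": 0,"ry": 0,"rz": 48,"gripper": 5},
    {"tx": 0,"ty": 0,"tz": 6.05,"rx": 0,"ry": 0,"rz": 48,"gripper": 5}
  ]
}}

```text
time_s: 15.63
ee_pos: [0.4083, 0.1795, 0.0818]
tool_rot: [-180.0, 0.0, 69.9]
force: [-5.5, -2.5, 6.9]
grip_width: 0.169
grip_force: 30.0
```

```bash
python3 d.py 538.6 177.5 140 117.5;python3 -c "
from h import *
print(arm.read_state()['wrist_torque'])"
```

```text
t [ 4.28 12.3  -5.83] r [ -0.1   0.  -47.6] yaw 69.9 pos [408.3 179.5  81.8] q6 36.9 F [-5.5 -2.5  6.9] w 0.169 t 15.6333
[-0.40606337  1.10219524 -0.02651025]
```

Call:
{"op": "step_arm", "data": {
  "increments": [
    {"tx": 0,"ty": 0,"tz": 0,"rx": 0,"ry": 0,"rz": 0,"gripper": 42},
    {"tx": 0,"ty": 0,"tz": 0,"rx": 0,"ry": 0,"rz": 0,"gripper": 42},
    {"tx": 0,"ty": 0,"tz": 0,"rx": 0,"ry": 0,"rz": 0,"gripper": 42},
    {"tx": 0,"ty": 0,"tz": -3,"rx": 0,"ry": 0,"rz": 0,"gripper": 42},
    {"tx": 0,"ty": 0,"tz": -6,"rx": 0,"ry": 0,"rz": -7,"gripper": 42},
    {"tx": 4.3,"ty": 12.3,"tz": -6,"rx": 0,"ry": 0,"rz": -47.6,"gripper": 42},
    {"tx": 4.3,"ty": 12.3,"tz": -6,"rx": 0,"ry": 0,"rz": -47.6,"gripper": 42},
    {"tx": 4.3,"ty": 12.3,"tz": -6,"rx": 0,"ry": 0,"rz": -47.6,"gripper": 42},
    {"tx": 4.3,"ty": 12.3,"tz": -6,"rx": 0,"ry": 0,"rz": -47.6,"gripper": 42},
    {"tx": 4.3,"ty": 12.3,"tz": -6,"rx": 0,"ry": 0,"rz": -47.6,"gripper": 42},
    {"tx": 4.3,"ty": 12.3,"tz": -6,"rx": 0,"ry": 0,"rz": -47.6,"gripper": 42},
    {"tx": 4.3,"ty": 12.3,"tz": -6,"rx": 0,"ry": 0,"rz": -47.6,"gripper": 42},
    {"tx": 4.3,"ty": 12.3,"tz": -6,"rx": 0,"ry": 0,"rz": -47.6,"gripper": 42}
  ]
}}

```text
time_s: 16.72
ee_pos: [0.5388, 0.1777, 0.1398]
tool_rot: [-180.0, -0.0, 117.4]
force: [-0.6, -0.2, -0.4]
grip_width: 0.419
grip_force: 0.0
```

```bash
python3 d.py 538.6 177.5 82 117.5
```

```text
t [-0.01 -0.03  5.78] r [-0.  -0.  -0.1] yaw 117.4 pos [538.8 177.7 139.8] q6 -14.6 F [-0.6 -0.2 -0.4] w 0.419 t 16.7167
```

Call:
{"op": "step_arm", "data": {
  "increments": [
    {"tx": 0,"ty": 0,"tz": 3.5,"rx": 0,"ry": 0,"rz": 0,"gripper": 42},
    {"tx": 0,"ty": 0,"tz": 5.7,"rx": 0,"ry": 0,"rz": 0,"gripper": 42},
    {"tx": 0,"ty": 0,"tz": 5.7,"rx": 0,"ry": 0,"rz": 0,"gripper": 42},
    {"tx": 0,"ty": 0,"tz": 5.7,"rx": 0,"ry": 0,"rz": 0,"gripper": 5},
    {"tx": 0,"ty": 0,"tz": 5.7,"rx": 0,"ry": 0,"rz": 0,"gripper": 5},
    {"tx": 0,"ty": 0,"tz": 5.7,"rx": 0,"ry": 0,"rz": 0,"gripper": 5},
    {"tx": 0,"ty": 0,"tz": 5.7,"rx": 0,"ry": 0,"rz": 0,"gripper": 5},
    {"tx": 0,"ty": 0,"tz": 5.7,"rx": 0,"ry": 0,"rz": 0,"gripper": 5},
    {"tx": 0,"ty": 0,"tz": 5.75,"rx": 0,"ry": 0,"rz": 7,"gripper": 5},
    {"tx": 0,"ty": 0,"tz": 5.8,"rx": 0,"ry": 0,"rz": 14,"gripper": 5},
    {"tx": 0,"ty": 0,"tz": 5.83,"rx": 0,"ry": 0,"rz": 21,"gripper": 5},
    {"tx": 0,"ty": 0,"tz": 5.86,"rx": 0,"ry": 0,"rz": 28,"gripper": 5},
    {"tx": 0,"ty": 0,"tz": 5.9,"rx": 0,"ry": 0,"rz": 35,"gripper": 5},
    {"tx": 0,"ty": 0,"tz": 5.92,"rx": 0,"ry": 0,"rz": 42,"gripper": 5},
    {"tx": 0,"ty": 0,"tz": 5.95,"rx": 0,"ry": 0,"rz": 48,"gripper": 5},
    {"tx": 0,"ty": 0,"tz": 5.95,"rx": 0,"ry": 0,"rz": 48,"gripper": 5},
    {"tx": 0,"ty": 0,"tz": 5.95,"rx": 0,"ry": 0,"rz": 48,"gripper": 5}
  ]
}}

```text
time_s: 18.13
ee_pos: [0.5384, 0.1778, 0.0819]
tool_rot: [-179.9, 0.0, 69.7]
force: [-4.1, -0.5, 5.8]
grip_width: 0.168
grip_force: 29.9
```

```bash
python3 d.py 410.8 309.2 140 118;python3 -c "
from h import *
print(arm.read_state()['wrist_torque'])"
```

```text
t [  7.89 -16.54  -5.79] r [ -0.1  -0.  -48.3] yaw 69.7 pos [538.4 177.8  81.9] q6 33.1 F [-4.1 -0.5  5.8] w 0.168 t 18.1333
[-0.26833141  1.12021812 -0.06196868]
```

Call:
{"op": "step_arm", "data": {
  "increments": [
    {"tx": 0,"ty": 0,"tz": 0,"rx": 0,"ry": 0,"rz": 0,"gripper": 42},
    {"tx": 0,"ty": 0,"tz": 0,"rx": 0,"ry": 0,"rz": 0,"gripper": 42},
    {"tx": 0,"ty": 0,"tz": 0,"rx": 0,"ry": 0,"rz": 0,"gripper": 42},
    {"tx": 0,"ty": 0,"tz": -3,"rx": 0,"ry": 0,"rz": 0,"gripper": 42},
    {"tx": 0,"ty": 0,"tz": -6,"rx": 0,"ry": 0,"rz": -7,"gripper": 42},
    {"tx": 7.9,"ty": -16.5,"tz": -6,"rx": 0,"ry": 0,"rz": -48.3,"gripper": 42},
    {"tx": 7.9,"ty": -16.5,"tz": -6,"rx": 0,"ry": 0,"rz": -48.3,"gripper": 42},
    {"tx": 7.9,"ty": -16.5,"tz": -6,"rx": 0,"ry": 0,"rz": -48.3,"gripper": 42},
    {"tx": 7.9,"ty": -16.5,"tz": -6,"rx": 0,"ry": 0,"rz": -48.3,"gripper": 42},
    {"tx": 7.9,"ty": -16.5,"tz": -6,"rx": 0,"ry": 0,"rz": -48.3,"gripper": 42},
    {"tx": 7.9,"ty": -16.5,"tz": -6,"rx": 0,"ry": 0,"rz": -48.3,"gripper": 42},
    {"tx": 7.9,"ty": -16.5,"tz": -6,"rx": 0,"ry": 0,"rz": -48.3,"gripper": 42},
    {"tx": 7.9,"ty": -16.5,"tz": -6,"rx": 0,"ry": 0,"rz": -48.3,"gripper": 42}
  ]
}}

```text
time_s: 19.22
ee_pos: [0.4118, 0.3096, 0.1406]
tool_rot: [180.0, 0.0, 117.8]
force: [-0.5, -1.1, -0.7]
grip_width: 0.418
grip_force: 0.0
```

```bash
python3 d.py 410.8 309.2 82 118
```

```text
t [ 0.01 -0.11  5.86] r [ 0.   0.  -0.2] yaw 117.8 pos [411.8 309.6 140.6] q6 3.2 F [-0.5 -1.1 -0.7] w 0.418 t 19.2167
```

Call:
{"op": "step_arm", "data": {
  "increments": [
    {"tx": 0,"ty": -0.1,"tz": 3.5,"rx": 0,"ry": 0,"rz": 0,"gripper": 42},
    {"tx": 0,"ty": -0.1,"tz": 5.8,"rx": 0,"ry": 0,"rz": 0,"gripper": 42},
    {"tx": 0,"ty": -0.1,"tz": 5.8,"rx": 0,"ry": 0,"rz": 0,"gripper": 42},
    {"tx": 0,"ty": -0.1,"tz": 5.8,"rx": 0,"ry": 0,"rz": 0,"gripper": 5},
    {"tx": 0,"ty": -0.1,"tz": 5.8,"rx": 0,"ry": 0,"rz": 0,"gripper": 5},
    {"tx": 0,"ty": -0.1,"tz": 5.8,"rx": 0,"ry": 0,"rz": 0,"gripper": 5},
    {"tx": 0,"ty": -0.1,"tz": 5.8,"rx": 0,"ry": 0,"rz": 0,"gripper": 5},
    {"tx": 0,"ty": -0.1,"tz": 5.8,"rx": 0,"ry": 0,"rz": 0,"gripper": 5},
    {"tx": 0,"ty": -0.1,"tz": 5.85,"rx": 0,"ry": 0,"rz": 7,"gripper": 5},
    {"tx": 0,"ty": -0.1,"tz": 5.9,"rx": 0,"ry": 0,"rz": 14,"gripper": 5},
    {"tx": 0,"ty": -0.1,"tz": 5.93,"rx": 0,"ry": 0,"rz": 21,"gripper": 5},
    {"tx": 0,"ty": -0.1,"tz": 5.96,"rx": 0,"ry": 0,"rz": 28,"gripper": 5},
    {"tx": 0,"ty": -0.1,"tz": 6.0,"rx": 0,"ry": 0,"rz": 35,"gripper": 5},
    {"tx": 0,"ty": -0.1,"tz": 6.02,"rx": 0,"ry": 0,"rz": 42,"gripper": 5},
    {"tx": 0,"ty": -0.1,"tz": 6.05,"rx": 0,"ry": 0,"rz": 48,"gripper": 5},
    {"tx": 0,"ty": -0.1,"tz": 6.05,"rx": 0,"ry": 0,"rz": 48,"gripper": 5},
    {"tx": 0,"ty": -0.1,"tz": 6.05,"rx": 0,"ry": 0,"rz": 48,"gripper": 5}
  ]
}}

```text
time_s: 20.63
ee_pos: [0.4102, 0.3089, 0.082]
tool_rot: [-179.9, 0.1, 69.8]
force: [-5.9, -3.2, 10.4]
grip_width: 0.165
grip_force: 30.0
```

```bash
python3 d.py 540.5 308.2 140 69.7;python3 -c "
from h import *
print(arm.read_state()['wrist_torque'])"
```

```text
t [ 4.41 12.25 -5.83] r [-0.1  0.1  0.1] yaw 69.8 pos [410.2 308.9  82. ] q6 51.1 F [-5.9 -3.2 10.4] w 0.165 t 20.6333
[-0.71285206  1.3442667  -0.01486274]
```

Call:
{"op": "step_arm", "data": {
  "increments": [
    {"tx": 0,"ty": 0,"tz": 0,"rx": 0,"ry": 0,"rz": 0,"gripper": 42},
    {"tx": 0,"ty": 0,"tz": 0,"rx": 0,"ry": 0,"rz": 0,"gripper": 42},
    {"tx": 0,"ty": 0,"tz": 0,"rx": 0,"ry": 0,"rz": 0,"gripper": 42},
    {"tx": 0,"ty": 0,"tz": -3,"rx": 0,"ry": 0,"rz": 0,"gripper": 42},
    {"tx": 0,"ty": 0,"tz": -5.8,"rx": 0,"ry": 0,"rz": 0,"gripper": 42},
    {"tx": 4.4,"ty": 12.3,"tz": -5.8,"rx": 0,"ry": 0,"rz": 0,"gripper": 42},
    {"tx": 4.4,"ty": 12.3,"tz": -5.8,"rx": 0,"ry": 0,"rz": 0,"gripper": 42},
    {"tx": 4.4,"ty": 12.3,"tz": -5.8,"rx": 0,"ry": 0,"rz": 0,"gripper": 42},
    {"tx": 4.4,"ty": 12.3,"tz": -5.8,"rx": 0,"ry": 0,"rz": 0,"gripper": 42},
    {"tx": 4.4,"ty": 12.3,"tz": -5.8,"rx": 0,"ry": 0,"rz": 0,"gripper": 42},
    {"tx": 4.4,"ty": 12.3,"tz": -5.8,"rx": 0,"ry": 0,"rz": 0,"gripper": 42}
  ]
}}

```text
time_s: 21.55
ee_pos: [0.541, 0.3077, 0.1373]
tool_rot: [-179.9, 0.1, 69.8]
force: [-0.6, 0.2, 0.1]
grip_width: 0.417
grip_force: 0.0
```

```bash
python3 d.py 540.5 308.2 80 69.7
```

```text
t [ 0.04 -0.05  5.73] r [-0.1  0.1  0.1] yaw 69.8 pos [541.  307.7 137.3] q6 44.8 F [-0.6  0.2  0.1] w 0.417 t 21.55
```

Call:
{"op": "step_arm", "data": {
  "increments": [
    {"tx": 0,"ty": 0,"tz": 3.5,"rx": 0,"ry": 0,"rz": 0,"gripper": 42},
    {"tx": 0,"ty": 0,"tz": 5.7,"rx": 0,"ry": 0,"rz": 0,"gripper": 42},
    {"tx": 0,"ty": 0,"tz": 5.7,"rx": 0,"ry": 0,"rz": 0,"gripper": 42},
    {"tx": 0,"ty": 0,"tz": 5.7,"rx": 0,"ry": 0,"rz": 0,"gripper": 5},
    {"tx": 0,"ty": 0,"tz": 5.7,"rx": 0,"ry": 0,"rz": 0,"gripper": 5},
    {"tx": 0,"ty": 0,"tz": 5.7,"rx": 0,"ry": 0,"rz": 0,"gripper": 5},
    {"tx": 0,"ty": 0,"tz": 5.7,"rx": 0,"ry": 0,"rz": 0,"gripper": 5},
    {"tx": 0,"ty": 0,"tz": 5.7,"rx": 0,"ry": 0,"rz": 0,"gripper": 5},
    {"tx": 0,"ty": 0,"tz": 5.74,"rx": 0,"ry": 0,"rz": 7,"gripper": 5},
    {"tx": 0,"ty": 0,"tz": 5.78,"rx": 0,"ry": 0,"rz": 14,"gripper": 5},
    {"tx": 0,"ty": 0,"tz": 5.82,"rx": 0,"ry": 0,"rz": 21,"gripper": 5},
    {"tx": 0,"ty": 0,"tz": 5.85,"rx": 0,"ry": 0,"rz": 28,"gripper": 5},
    {"tx": 0,"ty": 0,"tz": 5.88,"rx": 0,"ry": 0,"rz": 35,"gripper": 5},
    {"tx": 0,"ty": 0,"tz": 5.91,"rx": 0,"ry": 0,"rz": 42,"gripper": 5},
    {"tx": 0,"ty": 0,"tz": 5.94,"rx": 0,"ry": 0,"rz": 48,"gripper": 5},
    {"tx": 0,"ty": 0,"tz": 5.95,"rx": 0,"ry": 0,"rz": 52,"gripper": 5},
    {"tx": 0,"ty": 0,"tz": 5.95,"rx": 0,"ry": 0,"rz": 55,"gripper": 5},
    {"tx": 0,"ty": 0,"tz": 5.95,"rx": 0,"ry": 0,"rz": 55,"gripper": 5},
    {"tx": 0,"ty": 0,"tz": 5.95,"rx": 0,"ry": 0,"rz": 55,"gripper": 5}
  ]
}}

```text
time_s: 23.13
ee_pos: [0.5418, 0.3086, 0.081]
tool_rot: [-180.0, -0.1, 15.0]
force: [-4.0, 0.3, 5.6]
grip_width: 0.169
grip_force: 30.6
```

```bash
python3 d.py 540.5 308.2 140 69.7;python3 -c "
from h import *
print(arm.read_state()['wrist_torque'])"
```

```text
t [-0.12  0.   -5.9 ] r [  0.   -0.1 -54.7] yaw 15.0 pos [541.8 308.6  81. ] q6 99.7 F [-4.   0.3  5.6] w 0.169 t 23.1333
[-0.11445194  0.84887305  0.75633311]
```

```bash
python3 d.py 408.5 179.5 140 69.9
```

```text
t [-16.21   9.01  -5.92] r [  0.   -0.1 -54.9] yaw 15.0 pos [541.8 308.6  81. ] q6 99.7 F [-4.   0.3  5.6] w 0.169 t 23.1333
```

Call:
{"op": "step_arm", "data": {
  "increments": [
    {"tx": 0,"ty": 0,"tz": 0,"rx": 0,"ry": 0,"rz": 0,"gripper": 42},
    {"tx": 0,"ty": 0,"tz": 0,"rx": 0,"ry": 0,"rz": 0,"gripper": 42},
    {"tx": 0,"ty": 0,"tz": 0,"rx": 0,"ry": 0,"rz": 0,"gripper": 42},
    {"tx": 0,"ty": 0,"tz": -3,"rx": 0,"ry": 0,"rz": 0,"gripper": 42},
    {"tx": 0,"ty": 0,"tz": -6,"rx": 0,"ry": 0,"rz": -7,"gripper": 42},
    {"tx": -16.2,"ty": 9.0,"tz": -6,"rx": 0,"ry": 0,"rz": -54.9,"gripper": 42},
    {"tx": -16.2,"ty": 9.0,"tz": -6,"rx": 0,"ry": 0,"rz": -54.9,"gripper": 42},
    {"tx": -16.2,"ty": 9.0,"tz": -6,"rx": 0,"ry": 0,"rz": -54.9,"gripper": 42},
    {"tx": -16.2,"ty": 9.0,"tz": -6,"rx": 0,"ry": 0,"rz": -54.9,"gripper": 42},
    {"tx": -16.2,"ty": 9.0,"tz": -6,"rx": 0,"ry": 0,"rz": -54.9,"gripper": 42},
    {"tx": -16.2,"ty": 9.0,"tz": -6,"rx": 0,"ry": 0,"rz": -54.9,"gripper": 42},
    {"tx": -16.2,"ty": 9.0,"tz": -6,"rx": 0,"ry": 0,"rz": -54.9,"gripper": 42},
    {"tx": -16.2,"ty": 9.0,"tz": -6,"rx": 0,"ry": 0,"rz": -54.9,"gripper": 42},
    {"tx": -16.2,"ty": 9.0,"tz": -6,"rx": 0,"ry": 0,"rz": -54.9,"gripper": 42}
  ]
}}

```text
time_s: 24.3
ee_pos: [0.4081, 0.1793, 0.1387]
tool_rot: [180.0, -0.0, 69.6]
force: [0.2, -0.6, 0.5]
grip_width: 0.417
grip_force: 0.0
```

```bash
python3 d.py 408.4 179.4 79 69.9
```

```text
t [0.02 0.02 5.97] r [ 0.  -0.  -0.3] yaw 69.6 pos [408.1 179.3 138.7] q6 37.2 F [ 0.2 -0.6  0.5] w 0.417 t 24.3
```

Call:
{"op": "step_arm", "data": {
  "increments": [
    {"tx": 0,"ty": 0,"tz": 3.5,"rx": 0,"ry": 0,"rz": 0,"gripper": 42},
    {"tx": 0,"ty": 0,"tz": 5.9,"rx": 0,"ry": 0,"rz": 0,"gripper": 42},
    {"tx": 0,"ty": 0,"tz": 5.9,"rx": 0,"ry": 0,"rz": 0,"gripper": 42},
    {"tx": 0,"ty": 0,"tz": 5.9,"rx": 0,"ry": 0,"rz": 0,"gripper": 5},
    {"tx": 0,"ty": 0,"tz": 5.9,"rx": 0,"ry": 0,"rz": 0,"gripper": 5},
    {"tx": 0,"ty": 0,"tz": 5.9,"rx": 0,"ry": 0,"rz": 0,"gripper": 5},
    {"tx": 0,"ty": 0,"tz": 5.9,"rx": 0,"ry": 0,"rz": 0,"gripper": 5},
    {"tx": 0,"ty": 0,"tz": 5.9,"rx": 0,"ry": 0,"rz": 0,"gripper": 5},
    {"tx": 0,"ty": 0,"tz": 5.94,"rx": 0,"ry": 0,"rz": 7,"gripper": 5},
    {"tx": 0,"ty": 0,"tz": 5.98,"rx": 0,"ry": 0,"rz": 14,"gripper": 5},
    {"tx": 0,"ty": 0,"tz": 6.02,"rx": 0,"ry": 0,"rz": 21,"gripper": 5},
    {"tx": 0,"ty": 0,"tz": 6.05,"rx": 0,"ry": 0,"rz": 28,"gripper": 5},
    {"tx": 0,"ty": 0,"tz": 6.08,"rx": 0,"ry": 0,"rz": 35,"gripper": 5},
    {"tx": 0,"ty": 0,"tz": 6.11,"rx": 0,"ry": 0,"rz": 42,"gripper": 5},
    {"tx": 0,"ty": 0,"tz": 6.14,"rx": 0,"ry": 0,"rz": 48,"gripper": 5},
    {"tx": 0,"ty": 0,"tz": 6.15,"rx": 0,"ry": 0,"rz": 52,"gripper": 5},
    {"tx": 0,"ty": 0,"tz": 6.15,"rx": 0,"ry": 0,"rz": 55,"gripper": 5},
    {"tx": 0,"ty": 0,"tz": 6.15,"rx": 0,"ry": 0,"rz": 55,"gripper": 5},
    {"tx": 0,"ty": 0,"tz": 6.15,"rx": 0,"ry": 0,"rz": 55,"gripper": 5}
  ]
}}

```text
time_s: 25.88
ee_pos: [0.4084, 0.18, 0.0787]
tool_rot: [-180.0, -0.1, 14.9]
force: [-4.2, 1.6, 5.6]
grip_width: 0.168
grip_force: 30.7
```

```bash
python3 d.py 538.5 177.6 140 69.7;python3 -c "
from h import *
print(arm.read_state()['wrist_torque'])"
```

```text
t [12.52  3.58 -6.12] r [ -0.   -0.1 -54.8] yaw 14.9 pos [408.4 180.   78.7] q6 91.9 F [-4.2  1.6  5.6] w 0.168 t 25.8833
[0.25603517 0.84182795 0.82610316]
```

Torque of 0.83 N m shows screw C is tight. B is next.

Call:
{"op": "step_arm", "data": {
  "increments": [
    {"tx": 0,"ty": 0,"tz": 0,"rx": 0,"ry": 0,"rz": 0,"gripper": 42},
    {"tx": 0,"ty": 0,"tz": 0,"rx": 0,"ry": 0,"rz": 0,"gripper": 42},
    {"tx": 0,"ty": 0,"tz": 0,"rx": 0,"ry": 0,"rz": 0,"gripper": 42},
    {"tx": 0,"ty": 0,"tz": -3,"rx": 0,"ry": 0,"rz": 0,"gripper": 42},
    {"tx": 0,"ty": 0,"tz": -6.1,"rx": 0,"ry": 0,"rz": -7,"gripper": 42},
    {"tx": 12.5,"ty": 3.6,"tz": -6.1,"rx": 0,"ry": 0,"rz": -54.8,"gripper": 42},
    {"tx": 12.5,"ty": 3.6,"tz": -6.1,"rx": 0,"ry": 0,"rz": -54.8,"gripper": 42},
    {"tx": 12.5,"ty": 3.6,"tz": -6.1,"rx": 0,"ry": 0,"rz": -54.8,"gripper": 42},
    {"tx": 12.5,"ty": 3.6,"tz": -6.1,"rx": 0,"ry": 0,"rz": -54.8,"gripper": 42},
    {"tx": 12.5,"ty": 3.6,"tz": -6.1,"rx": 0,"ry": 0,"rz": -54.8,"gripper": 42},
    {"tx": 12.5,"ty": 3.6,"tz": -6.1,"rx": 0,"ry": 0,"rz": -54.8,"gripper": 42},
    {"tx": 12.5,"ty": 3.6,"tz": -6.1,"rx": 0,"ry": 0,"rz": -54.8,"gripper": 42},
    {"tx": 12.5,"ty": 3.6,"tz": -6.1,"rx": 0,"ry": 0,"rz": -54.8,"gripper": 42},
    {"tx": 12.5,"ty": 3.6,"tz": -6.1,"rx": 0,"ry": 0,"rz": -54.8,"gripper": 42}
  ]
}}

```text
time_s: 27.05
ee_pos: [0.538, 0.1762, 0.1378]
tool_rot: [-180.0, 0.0, 69.4]
force: [0.3, -1.7, -0.5]
grip_width: 0.418
grip_force: 0.0
```

```bash
python3 d.py 538.6 177.6 79 69.7
```

```text
t [0.15 0.01 5.88] r [-0.   0.  -0.3] yaw 69.4 pos [538.  176.2 137.8] q6 33.3 F [ 0.3 -1.7 -0.5] w 0.418 t 27.05
```

Call:
{"op": "step_arm", "data": {
  "increments": [
    {"tx": 0.1,"ty": 0,"tz": 3.5,"rx": 0,"ry": 0,"rz": 0,"gripper": 42},
    {"tx": 0.1,"ty": 0,"tz": 5.8,"rx": 0,"ry": 0,"rz": 0,"gripper": 42},
    {"tx": 0.1,"ty": 0,"tz": 5.8,"rx": 0,"ry": 0,"rz": 0,"gripper": 42},
    {"tx": 0.1,"ty": 0,"tz": 5.8,"rx": 0,"ry": 0,"rz": 0,"gripper": 5},
    {"tx": 0.1,"ty": 0,"tz": 5.8,"rx": 0,"ry": 0,"rz": 0,"gripper": 5},
    {"tx": 0.1,"ty": 0,"tz": 5.8,"rx": 0,"ry": 0,"rz": 0,"gripper": 5},
    {"tx": 0.1,"ty": 0,"tz": 5.8,"rx": 0,"ry": 0,"rz": 0,"gripper": 5},
    {"tx": 0.1,"ty": 0,"tz": 5.8,"rx": 0,"ry": 0,"rz": 0,"gripper": 5},
    {"tx": 0.1,"ty": 0,"tz": 5.84,"rx": 0,"ry": 0,"rz": 7,"gripper": 5},
    {"tx": 0.1,"ty": 0,"tz": 5.88,"rx": 0,"ry": 0,"rz": 14,"gripper": 5},
    {"tx": 0.1,"ty": 0,"tz": 5.92,"rx": 0,"ry": 0,"rz": 21,"gripper": 5},
    {"tx": 0.1,"ty": 0,"tz": 5.95,"rx": 0,"ry": 0,"rz": 28,"gripper": 5},
    {"tx": 0.1,"ty": 0,"tz": 5.98,"rx": 0,"ry": 0,"rz": 35,"gripper": 5},
    {"tx": 0.1,"ty": 0,"tz": 6.01,"rx": 0,"ry": 0,"rz": 42,"gripper": 5},
    {"tx": 0.1,"ty": 0,"tz": 6.04,"rx": 0,"ry": 0,"rz": 48,"gripper": 5},
    {"tx": 0.1,"ty": 0,"tz": 6.05,"rx": 0,"ry": 0,"rz": 52,"gripper": 5},
    {"tx": 0.1,"ty": 0,"tz": 6.05,"rx": 0,"ry": 0,"rz": 55,"gripper": 5},
    {"tx": 0.1,"ty": 0,"tz": 6.05,"rx": 0,"ry": 0,"rz": 55,"gripper": 5},
    {"tx": 0.1,"ty": 0,"tz": 6.05,"rx": 0,"ry": 0,"rz": 55,"gripper": 5}
  ]
}}

```text
time_s: 28.63
ee_pos: [0.5385, 0.1781, 0.0796]
tool_rot: [-180.0, -0.0, 14.7]
force: [-4.3, 0.7, 5.0]
grip_width: 0.168
grip_force: 30.8
```

```bash
python3 d.py 410.7 309 140 69.8;python3 -c "
from h import *
print(arm.read_state()['wrist_torque'])"
```

```text
t [ -9.03 -15.91  -6.04] r [ -0.   -0.1 -55.1] yaw 14.7 pos [538.5 178.1  79.6] q6 88.1 F [-4.3  0.7  5. ] w 0.168 t 28.6333
[0.18937638 0.9442884  0.9043252 ]
```

B is tight at 0.90 N m, leaving D.

Call:
{"op": "step_arm", "data": {
  "increments": [
    {"tx": 0,"ty": 0,"tz": 0,"rx": 0,"ry": 0,"rz": 0,"gripper": 42},
    {"tx": 0,"ty": 0,"tz": 0,"rx": 0,"ry": 0,"rz": 0,"gripper": 42},
    {"tx": 0,"ty": 0,"tz": 0,"rx": 0,"ry": 0,"rz": 0,"gripper": 42},
    {"tx": 0,"ty": 0,"tz": -3,"rx": 0,"ry": 0,"rz": 0,"gripper": 42},
    {"tx": 0,"ty": 0,"tz": -6.1,"rx": 0,"ry": 0,"rz": -7,"gripper": 42},
    {"tx": -9.0,"ty": -15.9,"tz": -6.1,"rx": 0,"ry": 0,"rz": -55.1,"gripper": 42},
    {"tx": -9.0,"ty": -15.9,"tz": -6.1,"rx": 0,"ry": 0,"rz": -55.1,"gripper": 42},
    {"tx": -9.0,"ty": -15.9,"tz": -6.1,"rx": 0,"ry": 0,"rz": -55.1,"gripper": 42},
    {"tx": -9.0,"ty": -15.9,"tz": -6.1,"rx": 0,"ry": 0,"rz": -55.1,"gripper": 42},
    {"tx": -9.0,"ty": -15.9,"tz": -6.1,"rx": 0,"ry": 0,"rz": -55.1,"gripper": 42},
    {"tx": -9.0,"ty": -15.9,"tz": -6.1,"rx": 0,"ry": 0,"rz": -55.1,"gripper": 42},
    {"tx": -9.0,"ty": -15.9,"tz": -6.1,"rx": 0,"ry": 0,"rz": -55.1,"gripper": 42},
    {"tx": -9.0,"ty": -15.9,"tz": -6.1,"rx": 0,"ry": 0,"rz": -55.1,"gripper": 42},
    {"tx": -9.0,"ty": -15.9,"tz": -6.1,"rx": 0,"ry": 0,"rz": -55.1,"gripper": 42}
  ]
}}

```text
time_s: 29.8
ee_pos: [0.4113, 0.3086, 0.1386]
tool_rot: [180.0, -0.0, 69.5]
force: [0.2, 0.5, -0.3]
grip_width: 0.42
grip_force: 0.0
```

```bash
python3 d.py 410.6 308.9 79 69.8
```

```text
t [ 0.   -0.08  5.96] r [ 0.  -0.  -0.3] yaw 69.5 pos [411.3 308.6 138.6] q6 51.4 F [ 0.2  0.5 -0.3] w 0.42 t 29.8
```

Call:
{"op": "step_arm", "data": {
  "increments": [
    {"tx": 0,"ty": -0.1,"tz": 3.5,"rx": 0,"ry": 0,"rz": 0,"gripper": 42},
    {"tx": 0,"ty": -0.1,"tz": 5.9,"rx": 0,"ry": 0,"rz": 0,"gripper": 42},
    {"tx": 0,"ty": -0.1,"tz": 5.9,"rx": 0,"ry": 0,"rz": 0,"gripper": 42},
    {"tx": 0,"ty": -0.1,"tz": 5.9,"rx": 0,"ry": 0,"rz": 0,"gripper": 5},
    {"tx": 0,"ty": -0.1,"tz": 5.9,"rx": 0,"ry": 0,"rz": 0,"gripper": 5},
    {"tx": 0,"ty": -0.1,"tz": 5.9,"rx": 0,"ry": 0,"rz": 0,"gripper": 5},
    {"tx": 0,"ty": -0.1,"tz": 5.9,"rx": 0,"ry": 0,"rz": 0,"gripper": 5},
    {"tx": 0,"ty": -0.1,"tz": 5.9,"rx": 0,"ry": 0,"rz": 0,"gripper": 5},
    {"tx": 0,"ty": -0.1,"tz": 5.94,"rx": 0,"ry": 0,"rz": 7,"gripper": 5},
    {"tx": 0,"ty": -0.1,"tz": 5.98,"rx": 0,"ry": 0,"rz": 14,"gripper": 5},
    {"tx": 0,"ty": -0.1,"tz": 6.02,"rx": 0,"ry": 0,"rz": 21,"gripper": 5},
    {"tx": 0,"ty": -0.1,"tz": 6.05,"rx": 0,"ry": 0,"rz": 28,"gripper": 5},
    {"tx": 0,"ty": -0.1,"tz": 6.08,"rx": 0,"ry": 0,"rz": 35,"gripper": 5},
    {"tx": 0,"ty": -0.1,"tz": 6.11,"rx": 0,"ry": 0,"rz": 42,"gripper": 5},
    {"tx": 0,"ty": -0.1,"tz": 6.14,"rx": 0,"ry": 0,"rz": 48,"gripper": 5},
    {"tx": 0,"ty": -0.1,"tz": 6.15,"rx": 0,"ry": 0,"rz": 52,"gripper": 5},
    {"tx": 0,"ty": -0.1,"tz": 6.15,"rx": 0,"ry": 0,"rz": 55,"gripper": 5},
    {"tx": 0,"ty": -0.1,"tz": 6.15,"rx": 0,"ry": 0,"rz": 55,"gripper": 5},
    {"tx": 0,"ty": -0.1,"tz": 6.15,"rx": 0,"ry": 0,"rz": 55,"gripper": 5}
  ]
}}

```text
time_s: 31.38
ee_pos: [0.4105, 0.3101, 0.079]
tool_rot: [-179.9, -0.1, 14.8]
force: [-3.7, 1.4, 6.0]
grip_width: 0.168
grip_force: 30.5
```

```bash
python3 d.py 420 -150 230 90;python3 -c "
from h import *
print(arm.read_state()['wrist_torque'])"
```

```text
t [-10.81  44.7  -15.19] r [ -0.   -0.1 -75.2] yaw 14.8 pos [410.5 310.1  79. ] q6 106.2 F [-3.7  1.4  6. ] w 0.168 t 31.3833
[0.31037461 0.95287099 0.75497964]
```

All four screws reached the stop, at about 0.75–0.9 N m each. I'll lift clear and move to a spot with a free view.

```bash
python3 d.py 360 -480 230 90
```

```text
t [-25.04  75.08 -15.26] r [ -0.   -0.1 -75.2] yaw 14.8 pos [410.5 310.1  79. ] q6 106.2 F [-3.7  1.4  6. ] w 0.168 t 31.3833
```

Call:
{"op": "step_arm", "data": {
  "increments": [
    {"tx": 0,"ty": 0,"tz": 0,"rx": 0,"ry": 0,"rz": 0,"gripper": 42},
    {"tx": 0,"ty": 0,"tz": 0,"rx": 0,"ry": 0,"rz": 0,"gripper": 42},
    {"tx": 0,"ty": 0,"tz": 0,"rx": 0,"ry": 0,"rz": 0,"gripper": 42},
    {"tx": 0,"ty": 0,"tz": -4,"rx": 0,"ry": 0,"rz": 0,"gripper": 42},
    {"tx": 0,"ty": 0,"tz": -8,"rx": 0,"ry": 0,"rz": 0,"gripper": 42},
    {"tx": 0,"ty": 0,"tz": -12,"rx": 0,"ry": 0,"rz": -7,"gripper": 80},
    {"tx": 0,"ty": 0,"tz": -15,"rx": 0,"ry": 0,"rz": -14,"gripper": 80},
    {"tx": 0,"ty": 0,"tz": -15,"rx": 0,"ry": 0,"rz": -20,"gripper": 80}
  ]
}}

```text
time_s: 32.05
ee_pos: [0.4139, 0.3108, 0.236]
tool_rot: [179.9, -0.8, 35.0]
force: [0.5, -0.3, 0.3]
grip_width: 0.577
grip_force: 0.0
```

```bash
python3 d.py 380 -470 230 90
```

```text
t [-47.54  62.03   0.  ] r [  0.5  -0.7 -55. ] yaw 35.0 pos [413.9 310.8 236. ] q6 86.0 F [ 0.5 -0.3  0.3] w 0.577 t 32.05
```

Call:
{"op": "step_arm", "data": {
  "increments": [
    {"tx": -47.5,"ty": 62,"tz": 0,"rx": 0,"ry": 0,"rz": -55,"gripper": 85},
    {"tx": -47.5,"ty": 62,"tz": 0,"rx": 0,"ry": 0,"rz": -55,"gripper": 85},
    {"tx": -47.5,"ty": 62,"tz": 0,"rx": 0,"ry": 0,"rz": -55,"gripper": 85},
    {"tx": -47.5,"ty": 62,"tz": 0,"rx": 0,"ry": 0,"rz": -55,"gripper": 85},
    {"tx": -47.5,"ty": 62,"tz": 0,"rx": 0,"ry": 0,"rz": -55,"gripper": 85},
    {"tx": -47.5,"ty": 62,"tz": 0,"rx": 0,"ry": 0,"rz": -55,"gripper": 85},
    {"tx": -47.5,"ty": 62,"tz": 0,"rx": 0,"ry": 0,"rz": -55,"gripper": 85},
    {"tx": -47.5,"ty": 62,"tz": 0,"rx": 0,"ry": 0,"rz": -55,"gripper": 85},
    {"tx": -47.5,"ty": 62,"tz": 0,"rx": 0,"ry": 0,"rz": -55,"gripper": 85},
    {"tx": -47.5,"ty": 62,"tz": 0,"rx": 0,"ry": 0,"rz": -55,"gripper": 85},
    {"tx": -47.5,"ty": 62,"tz": 0,"rx": 0,"ry": 0,"rz": -55,"gripper": 85},
    {"tx": -47.5,"ty": 62,"tz": 0,"rx": 0,"ry": 0,"rz": -55,"gripper": 85},
    {"tx": -47.5,"ty": 62,"tz": 0,"rx": 0,"ry": 0,"rz": -55,"gripper": 85},
    {"tx": -47.5,"ty": 62,"tz": 0,"rx": 0,"ry": 0,"rz": -55,"gripper": 85},
    {"tx": -47.5,"ty": 62,"tz": 0,"rx": 0,"ry": 0,"rz": -55,"gripper": 85},
    {"tx": -47.5,"ty": 62,"tz": 0,"rx": 0,"ry": 0,"rz": -55,"gripper": 85},
    {"tx": -47.5,"ty": 62,"tz": 0,"rx": 0,"ry": 0,"rz": -55,"gripper": 85},
    {"tx": -47.5,"ty": 62,"tz": 0,"rx": 0,"ry": 0,"rz": -55,"gripper": 85},
    {"tx": -47.5,"ty": 62,"tz": 0,"rx": 0,"ry": 0,"rz": -55,"gripper": 85},
    {"tx": -47.5,"ty": 62,"tz": 0,"rx": 0,"ry": 0,"rz": -55,"gripper": 85}
  ]
}}

```text
time_s: 33.72
ee_pos: [0.3716, -0.4713, 0.2266]
tool_rot: [-180.0, 0.0, 89.6]
force: [-0.5, 0.2, 0.8]
grip_width: 0.85
grip_force: 0.0
```

```bash
cat > look.py <<'E'
import sys; from h import *
def discs(c,pic,box,zr):
    m=((c[...,2]>zr[0])&(c[...,2]<zr[1])&(c[...,0]>box[0])&(c[...,0]<box[1])&(c[...,1]>box[2])&(c[...,1]<box[3])).astype(np.uint8)
    k,l,st,_=cv2.connectedComponentsWithStats(m,connectivity=4)
    for i in range(1,k):
        if st[i,4]<40: continue
        q=c[l==i]; e,R=cv2.minEnclosingCircle((q[:,:2]*1000).astype(np.float32))
        print('disc',st[i,4],q.mean(0).round(4),'circ',np.round(e,1),round(R,1),'rgb',pic[l==i].mean(0).round())
def grab(tag):
    r={}
    for n in('top','side'):
        p,d=arm.camera(n); cv2.imwrite(f'pics/{n}{tag}.png',p[:,:,::-1]); r[n]=(p,cloud(n,d))
    return r
if __name__=='__main__':
    r=grab(sys.argv[1])
    for n,(p,c) in r.items():
        print(n); discs(c,p,(.38,.53,-.2,.13),(.008,.03)); print(' pan'); discs(c,p,(.36,.53,-.48,-.2),(.05,.075))
    p,c=r['top']
    m=((p.max(2)<70)&(c[...,2]>.088)&(c[...,2]<.12)&(c[...,0]>.36)&(c[...,0]<.6)&(c[...,1]>.13)&(c[...,1]<.36)).astype(np.uint8)
    k,l,st,_=cv2.connectedComponentsWithStats(m)
    for i in range(1,k):
        if st[i,4]>=15:
            q=c[l==i]; w,v=np.linalg.eigh(np.cov(q[:,:2].T)); print('handle',st[i,4],np.degrees(np.arctan2(v[1,1],v[0,1])).round(1),cv2.minAreaRect((q[:,:2]*1000).astype(np.float32)),np.percentile(q[:,2],[50,90]).round(4))
    print('cover z',[np.median(c[v-1:v+2,u-1:u+2,2]).round(4) for u,v in((255,220),(270,203),(284,222),(268,238))])
E
python3 look.py 2; python3 d.py 446 -93.5 100 90
```

```text
top
disc 386 [0.4457 0.0702 0.0186] circ [445.2  70.1] 33.0 rgb [157. 154. 140.]
disc 364 [ 0.4461 -0.09    0.0181] circ [445.8 -91.8] 33.1 rgb [127. 119. 105.]
disc 223 [ 0.4375 -0.013   0.0146] circ [437.6 -12.8] 25.8 rgb [166. 137.  88.]
 pan
side
disc 73 [ 0.4228 -0.1116  0.0166] circ [ 427.9 -108.4] 22.8 rgb [208. 196. 189.]
 pan
disc 40 [ 0.3707 -0.2791  0.0524] circ [ 369.9 -277.6] 21.3 rgb [224. 216. 217.]
disc 89 [ 0.5101 -0.4493  0.0522] circ [ 506.  -444.6] 26.6 rgb [226. 217. 219.]
disc 95 [ 0.4559 -0.4693  0.0523] circ [ 456.2 -468.9] 37.7 rgb [216. 204. 206.]
handle 90 -161.1 ((537.932861328125, 309.3865661621094), (42.78464889526367, 14.057191848754883), 18.339086532592773) [0.1054 0.1086]
handle 80 -160.6 ((537.84326171875, 180.7796630859375), (45.00713348388672, 13.609681129455566), 18.103954315185547) [0.1062 0.1091]
handle 98 -161.4 ((410.2571716308594, 312.033447265625), (42.53608703613281, 14.69771957397461), 17.731935501098633) [0.1058 0.1092]
handle 84 -161.4 ((408.1243591308594, 182.42051696777344), (42.554954528808594, 14.479454040527344), 17.986658096313477) [0.1053 0.1079]
cover z [np.float64(0.064), np.float64(0.064), np.float64(0.064), np.float64(0.0626)]
t [38.11  7.12 12.53] r [-0.1  0.  -0.6] yaw 89.4 pos [ 370.9 -473.8  225.4] q6 -56.4 F [-0.2 -0.2  0.4] w 0.851 t 33.8167
```

The check shows all handles at about 18.3° and the cover seated at 62–64 mm, so the screws are done. The weights are unmoved, so I'll take the right-hand steel one first.

Call:
{"op": "step_arm", "data": {
  "increments": [
    {"tx": 38.0,"ty": 7.2,"tz": 4,"rx": 0,"ry": 0,"rz": -0.6,"gripper": 85},
    {"tx": 38.0,"ty": 7.2,"tz": 4,"rx": 0,"ry": 0,"rz": -0.6,"gripper": 85},
    {"tx": 38.0,"ty": 7.2,"tz": 4,"rx": 0,"ry": 0,"rz": -0.6,"gripper": 85},
    {"tx": 38.0,"ty": 7.2,"tz": 4,"rx": 0,"ry": 0,"rz": -0.6,"gripper": 85},
    {"tx": 38.0,"ty": 7.2,"tz": 4,"rx": 0,"ry": 0,"rz": -0.6,"gripper": 85},
    {"tx": 38.0,"ty": 7.2,"tz": 4,"rx": 0,"ry": 0,"rz": -0.6,"gripper": 85},
    {"tx": 38.0,"ty": 7.2,"tz": 4,"rx": 0,"ry": 0,"rz": -0.6,"gripper": 85},
    {"tx": 38.0,"ty": 7.2,"tz": 4,"rx": 0,"ry": 0,"rz": -0.6,"gripper": 85},
    {"tx": 38.0,"ty": 7.2,"tz": 4,"rx": 0,"ry": 0,"rz": -0.6,"gripper": 85},
    {"tx": 38.0,"ty": 7.2,"tz": 4,"rx": 0,"ry": 0,"rz": -0.6,"gripper": 85},
    {"tx": 38.0,"ty": 7.2,"tz": 8,"rx": 0,"ry": 0,"rz": -0.6,"gripper": 85},
    {"tx": 38.0,"ty": 7.2,"tz": 12,"rx": 0,"ry": 0,"rz": -0.6,"gripper": 85},
    {"tx": 38.0,"ty": 7.2,"tz": 16,"rx": 0,"ry": 0,"rz": -0.6,"gripper": 85},
    {"tx": 38.0,"ty": 7.2,"tz": 17.5,"rx": 0,"ry": 0,"rz": -0.6,"gripper": 85},
    {"tx": 38.0,"ty": 7.2,"tz": 17.5,"rx": 0,"ry": 0,"rz": -0.6,"gripper": 85}
  ]
}}

```text
time_s: 35.07
ee_pos: [0.4423, -0.0877, 0.047]
tool_rot: [-179.5, -0.2, 90.3]
force: [-0.7, -0.1, -0.6]
grip_width: 0.852
grip_force: 0.0
```

```bash
python3 d.py 446.5 -94 4 90
```

```text
t [-0.65  0.46  4.29] r [-0.5 -0.2  0.3] yaw 90.3 pos [442.3 -87.7  47. ] q6 -18.3 F [-0.7 -0.1 -0.6] w 0.852 t 35.0667
```

Call:
{"op": "step_arm", "data": {
  "increments": [
    {"tx": -0.6,"ty": 0.4,"tz": 0.5,"rx": -0.4,"ry": -0.2,"rz": 0.3,"gripper": 85},
    {"tx": -0.6,"ty": 0.4,"tz": 3,"rx": -0.4,"ry": -0.2,"rz": 0.3,"gripper": 85},
    {"tx": -0.6,"ty": 0.4,"tz": 4.2,"rx": -0.4,"ry": -0.2,"rz": 0.3,"gripper": 85},
    {"tx": -0.6,"ty": 0.4,"tz": 4.2,"rx": -0.4,"ry": -0.2,"rz": 0.3,"gripper": 85},
    {"tx": -0.6,"ty": 0.4,"tz": 4.2,"rx": -0.4,"ry": -0.2,"rz": 0.3,"gripper": 50},
    {"tx": -0.6,"ty": 0.4,"tz": 4.2,"rx": -0.4,"ry": -0.2,"rz": 0.3,"gripper": 50},
    {"tx": -0.6,"ty": 0.4,"tz": 4.2,"rx": -0.4,"ry": -0.2,"rz": 0.3,"gripper": 50},
    {"tx": -0.6,"ty": 0.4,"tz": 4.2,"rx": -0.4,"ry": -0.2,"rz": 0.3,"gripper": 50},
    {"tx": -0.6,"ty": 0.4,"tz": 4.2,"rx": -0.4,"ry": -0.2,"rz": 0.3,"gripper": 50},
    {"tx": -0.6,"ty": 0.4,"tz": 4.2,"rx": -0.4,"ry": -0.2,"rz": 0.3,"gripper": 50}
  ]
}}

```text
time_s: 35.9
ee_pos: [0.4499, -0.0957, 0.0116]
tool_rot: [179.8, 0.2, 90.0]
force: [-7.8, -0.4, 7.1]
grip_width: 0.671
grip_force: 30.2
```

```bash
python3 d.py 441.5 -421 70 90
```

```text
t [-32.55  -0.83  -5.71] r [0.2 0.2 0. ] yaw 90.0 pos [449.9 -95.7  11.6] q6 -18.5 F [-7.8 -0.4  7.1] w 0.671 t 35.9
```

```bash
python3 - <<'E'
from h import *
s=arm.read_state(); print(s['wrist_torque'],s['force'],s['q'].round(1))
p,d=arm.camera('side'); u=proj('side',[s['ee_pos']])[0].astype(int); print(u)
c=p[u[1]-55:u[1]+40,u[0]-60:u[0]+60,::-1]; cv2.imwrite('pics/c5.png',cv2.resize(c,None,fx=6,fy=6,interpolation=cv2.INTER_CUBIC))
E
```

```text
[-0.13522025  1.75078203  0.03514133] [-7.77438876 -0.39841118  7.10276655] [-18.6  -4.4 127.5  -0.2  56.6 -18.5]
[312 269]
```

View pics/c5.png

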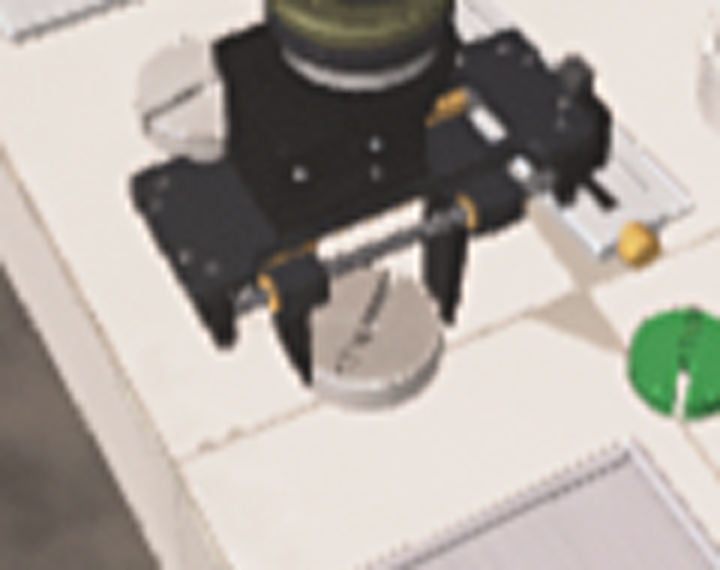

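The crop shows the fingers at disc pixels (300–445,300–380), gripping well behind the disc's centre. I'll open, back off and measure again.

Call:
{"op": "step_arm", "data": {
  "increments": [
    {"tx": 0,"ty": 0,"tz": 0,"rx": 0,"ry": 0,"rz": 0,"gripper": 88},
    {"tx": 0,"ty": 0,"tz": 0,"rx": 0,"ry": 0,"rz": 0,"gripper": 88},
    {"tx": 0,"ty": 0,"tz": 0,"rx": 0,"ry": 0,"rz": 0,"gripper": 88},
    {"tx": 0,"ty": 0,"tz": 0,"rx": 0,"ry": 0,"rz": 0,"gripper": 88},
    {"tx": 0,"ty": 0,"tz": -4,"rx": 0,"ry": 0,"rz": 0,"gripper": 88},
    {"tx": 0,"ty": 0,"tz": -8,"rx": 0,"ry": 0,"rz": 0,"gripper": 88},
    {"tx": -4,"ty": 0,"tz": -12,"rx": 0,"ry": 0,"rz": 0,"gripper": 88},
    {"tx": -24,"ty": -3,"tz": -14,"rx": 0,"ry": 0,"rz": 0,"gripper": 88},
    {"tx": -24,"ty": -3,"tz": -14,"rx": 0,"ry": 0,"rz": 0,"gripper": 88},
    {"tx": -24,"ty": -3,"tz": -14,"rx": 0,"ry": 0,"rz": 0,"gripper": 88},
    {"tx": -24,"ty": -3,"tz": -14,"rx": 0,"ry": 0,"rz": 0,"gripper": 88},
    {"tx": -24,"ty": -3,"tz": -14,"rx": 0,"ry": 0,"rz": 0,"gripper": 88},
    {"tx": -24,"ty": -3,"tz": -14,"rx": 0,"ry": 0,"rz": 0,"gripper": 88}
  ]
}}

```text
time_s: 37.03
ee_pos: [0.4194, -0.3408, 0.1528]
tool_rot: [179.5, 0.5, 89.7]
force: [0.2, 0.6, 0.9]
grip_width: 0.882
grip_force: 0.0
```

```bash
python3 look.py 3; python3 d.py 446 -100 50 90; python3 - <<'E'
import cv2; p=cv2.imread('pics/top3.png')[150:270,305:505]; cv2.imwrite('pics/c6.png',cv2.resize(p,None,fx=4,fy=4,interpolation=cv2.INTER_CUBIC))
E
```

```text
top
disc 385 [0.4456 0.0702 0.0187] circ [445.3  70.3] 33.2 rgb [166. 162. 148.]
disc 366 [ 0.4485 -0.0901  0.0181] circ [449.  -91.2] 33.2 rgb [135. 126. 111.]
disc 220 [ 0.4374 -0.0131  0.0148] circ [438.  -13.6] 25.9 rgb [176. 145.  94.]
 pan
side
disc 180 [0.4318 0.0529 0.0176] circ [441.1  60.8] 33.1 rgb [206. 196. 189.]
disc 229 [ 0.4363 -0.0199  0.0152] circ [438.7 -18.5] 26.6 rgb [221. 185. 128.]
disc 461 [ 0.447  -0.0998  0.0188] circ [449.1 -96.5] 33.9 rgb [191. 176. 166.]
 pan
disc 94 [ 0.5097 -0.3675  0.0522] circ [ 509.  -365.6] 43.6 rgb [224. 215. 217.]
disc 65 [ 0.3724 -0.3144  0.0521] circ [ 372.3 -314.4] 28.3 rgb [216. 207. 208.]
disc 61 [ 0.5118 -0.4355  0.0521] circ [ 512.5 -435.5] 24.7 rgb [226. 217. 220.]
disc 132 [ 0.3748 -0.3976  0.0521] circ [ 376.2 -395.3] 51.4 rgb [218. 209. 211.]
disc 122 [ 0.4671 -0.469   0.0522] circ [ 464.7 -465. ] 48.5 rgb [214. 202. 204.]
handle 89 -161.1 ((538.5082397460938, 309.64202880859375), (42.47165298461914, 14.23122787475586), 17.72568130493164) [0.105  0.1086]
handle 78 -160.3 ((536.8171997070312, 180.55389404296875), (43.37587356567383, 13.342830657958984), 18.56318473815918) [0.1065 0.1087]
handle 95 -160.7 ((410.213623046875, 311.8596496582031), (42.32191467285156, 15.035111427307129), 19.051328659057617) [0.1053 0.1079]
handle 81 -161.8 ((407.8089599609375, 182.24916076660156), (41.56026840209961, 14.189775466918945), 17.80099105834961) [0.1058 0.1082]
cover z [np.float64(0.0626), np.float64(0.0635), np.float64(0.0639), np.float64(0.063)]
t [23.72  2.48 10.05] r [ 0.5  0.2 -0.2] yaw 89.8 pos [ 419.5 -336.7  151.2] q6 -44.4 F [0.2 0.  0.4] w 0.881 t 37.1333
```

View pics/c6.png

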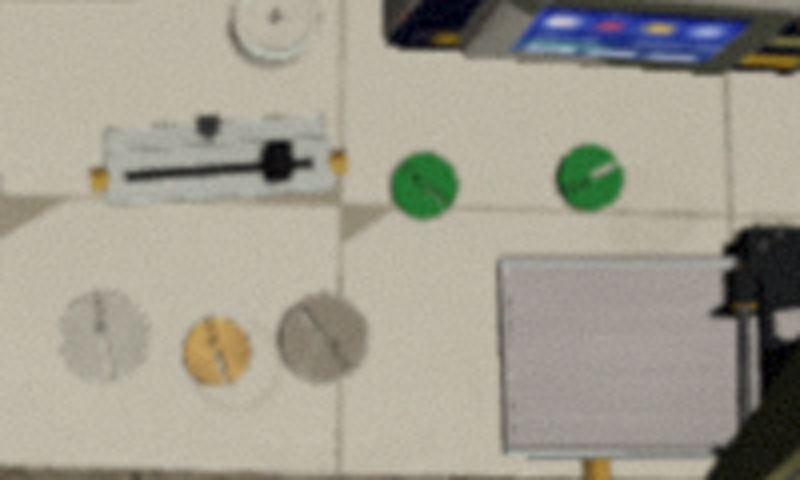

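The disc is at (449,-94) mm and was in fact centred; the fingers closed while the arm was still descending. I'll redo the grasp with settling rows.

Call:
{"op": "step_arm", "data": {
  "increments": [
    {"tx": 24.2,"ty": 2.9,"tz": 4,"rx": 0.4,"ry": 0.2,"rz": -0.2,"gripper": 88},
    {"tx": 24.2,"ty": 2.9,"tz": 4,"rx": 0.4,"ry": 0.2,"rz": -0.2,"gripper": 88},
    {"tx": 24.2,"ty": 2.9,"tz": 4,"rx": 0.4,"ry": 0.2,"rz": -0.2,"gripper": 88},
    {"tx": 24.2,"ty": 2.9,"tz": 4,"rx": 0.4,"ry": 0.2,"rz": -0.2,"gripper": 88},
    {"tx": 24.2,"ty": 2.9,"tz": 4,"rx": 0.4,"ry": 0.2,"rz": -0.2,"gripper": 88},
    {"tx": 24.2,"ty": 2.9,"tz": 4,"rx": 0.4,"ry": 0.2,"rz": -0.2,"gripper": 88},
    {"tx": 24.2,"ty": 2.9,"tz": 4,"rx": 0.4,"ry": 0.2,"rz": -0.2,"gripper": 88},
    {"tx": 24.2,"ty": 2.9,"tz": 8,"rx": 0.4,"ry": 0.2,"rz": -0.2,"gripper": 88},
    {"tx": 24.2,"ty": 2.9,"tz": 10,"rx": 0.4,"ry": 0.2,"rz": -0.2,"gripper": 88},
    {"tx": 24.2,"ty": 2.9,"tz": 10,"rx": 0.4,"ry": 0.2,"rz": -0.2,"gripper": 88},
    {"tx": 24.2,"ty": 2.9,"tz": 10,"rx": 0.4,"ry": 0.2,"rz": -0.2,"gripper": 88},
    {"tx": 24.2,"ty": 2.9,"tz": 10,"rx": 0.4,"ry": 0.2,"rz": -0.2,"gripper": 88}
  ]
}}

```text
time_s: 38.13
ee_pos: [0.4501, -0.0931, 0.0512]
tool_rot: [179.9, 0.0, 90.2]
force: [-0.6, -0.6, 0.8]
grip_width: 0.882
grip_force: 0.0
```

```bash
python3 d.py 449.7 -94 6 90
```

```text
t [-0.09 -0.05  4.52] r [0.1 0.  0.2] yaw 90.2 pos [450.1 -93.1  51.2] q6 -18.6 F [-0.6 -0.6  0.8] w 0.882 t 38.1333
```

Call:
{"op": "step_arm", "data": {
  "increments": [
    {"tx": -0.1,"ty": -0.1,"tz": 2.5,"rx": 0,"ry": 0,"rz": 0.2,"gripper": 85},
    {"tx": -0.1,"ty": -0.1,"tz": 4.6,"rx": 0,"ry": 0,"rz": 0.2,"gripper": 85},
    {"tx": -0.1,"ty": -0.1,"tz": 4.6,"rx": 0,"ry": 0,"rz": 0.2,"gripper": 85},
    {"tx": -0.1,"ty": -0.1,"tz": 4.6,"rx": 0,"ry": 0,"rz": 0.2,"gripper": 85},
    {"tx": -0.1,"ty": -0.1,"tz": 4.6,"rx": 0,"ry": 0,"rz": 0.2,"gripper": 85}
  ]
}}

```text
time_s: 38.55
ee_pos: [0.4499, -0.0948, 0.006]
tool_rot: [179.8, 0.1, 90.0]
force: [-0.6, -0.6, -0.6]
grip_width: 0.852
grip_force: 0.0
```

Call:
{"op": "step_arm", "data": {
  "increments": [
    {"tx": 0,"ty": 0,"tz": 0,"rx": 0,"ry": 0,"rz": 0,"gripper": 50},
    {"tx": 0,"ty": 0,"tz": 0,"rx": 0,"ry": 0,"rz": 0,"gripper": 50},
    {"tx": 0,"ty": 0,"tz": 0,"rx": 0,"ry": 0,"rz": 0,"gripper": 50},
    {"tx": 0,"ty": 0,"tz": 0,"rx": 0,"ry": 0,"rz": 0,"gripper": 50},
    {"tx": 0,"ty": 0,"tz": 0,"rx": 0,"ry": 0,"rz": 0,"gripper": 50},
    {"tx": 0,"ty": 0,"tz": 0,"rx": 0,"ry": 0,"rz": 0,"gripper": 50}
  ]
}}

```text
time_s: 39.05
ee_pos: [0.4495, -0.0945, 0.0052]
tool_rot: [179.9, 0.0, 90.0]
force: [-0.0, 0.2, 5.6]
grip_width: 0.677
grip_force: 29.9
```

```bash
python3 d.py 441.5 -421 75 90
```

```text
t [-32.65  -0.77  -6.97] r [ 0.1  0.  -0. ] yaw 90.0 pos [449.5 -94.5   5.2] q6 -18.6 F [-0.   0.2  5.6] w 0.677 t 39.05
```

Call:
{"op": "step_arm", "data": {
  "increments": [
    {"tx": 0,"ty": 0,"tz": -2.5,"rx": 0,"ry": 0,"rz": 0,"gripper": 50},
    {"tx": 0,"ty": 0,"tz": -5,"rx": 0,"ry": 0,"rz": 0,"gripper": 50},
    {"tx": -1,"ty": 0,"tz": -7,"rx": 0,"ry": 0,"rz": 0,"gripper": 50},
    {"tx": -4,"ty": 0,"tz": -7,"rx": 0,"ry": 0,"rz": 0,"gripper": 50},
    {"tx": -8,"ty": -0.2,"tz": -7,"rx": 0,"ry": 0,"rz": 0,"gripper": 50},
    {"tx": -12,"ty": -0.3,"tz": -7,"rx": 0,"ry": 0,"rz": 0,"gripper": 50},
    {"tx": -16,"ty": -0.4,"tz": -7,"rx": 0,"ry": 0,"rz": 0,"gripper": 50},
    {"tx": -20,"ty": -0.5,"tz": -7,"rx": 0,"ry": 0,"rz": 0,"gripper": 50},
    {"tx": -24,"ty": -0.6,"tz": -7,"rx": 0,"ry": 0,"rz": 0,"gripper": 50},
    {"tx": -28,"ty": -0.7,"tz": -7,"rx": 0,"ry": 0,"rz": 0,"gripper": 50},
    {"tx": -31,"ty": -0.8,"tz": -7,"rx": 0,"ry": 0,"rz": 0,"gripper": 50},
    {"tx": -32.6,"ty": -0.8,"tz": -7,"rx": 0,"ry": 0,"rz": 0,"gripper": 50},
    {"tx": -32.6,"ty": -0.8,"tz": -7,"rx": 0,"ry": 0,"rz": 0,"gripper": 50},
    {"tx": -32.6,"ty": -0.8,"tz": -7,"rx": 0,"ry": 0,"rz": 0,"gripper": 50},
    {"tx": -32.6,"ty": -0.8,"tz": -7,"rx": 0,"ry": 0,"rz": 0,"gripper": 50}
  ]
}}

```text
time_s: 40.3
ee_pos: [0.4393, -0.4185, 0.0721]
tool_rot: [-179.9, -0.2, 90.0]
force: [-0.5, -0.2, -5.4]
grip_width: 0.677
grip_force: 29.8
```

```bash
python3 d.py 441.5 -421 50.5 90
```

```text
t [-0.26  0.23  2.16] r [-0.1 -0.2 -0. ] yaw 90.0 pos [ 439.3 -418.5   72.1] q6 -48.7 F [-0.5 -0.2 -5.4] w 0.677 t 40.3
```

Call:
{"op": "step_arm", "data": {
  "increments": [
    {"tx": -0.2,"ty": 0.2,"tz": 0.8,"rx": 0,"ry": 0,"rz": 0,"gripper": 50},
    {"tx": -0.2,"ty": 0.2,"tz": 1.6,"rx": 0,"ry": 0,"rz": 0,"gripper": 50},
    {"tx": -0.2,"ty": 0.2,"tz": 2.3,"rx": 0,"ry": 0,"rz": 0,"gripper": 50},
    {"tx": -0.2,"ty": 0.2,"tz": 2.3,"rx": 0,"ry": 0,"rz": 0,"gripper": 50},
    {"tx": -0.2,"ty": 0.2,"tz": 2.3,"rx": 0,"ry": 0,"rz": 0,"gripper": 50},
    {"tx": -0.2,"ty": 0.2,"tz": 2.3,"rx": 0,"ry": 0,"rz": 0,"gripper": 50}
  ]
}}

```text
time_s: 40.8
ee_pos: [0.4422, -0.4219, 0.0508]
tool_rot: [-180.0, -0.0, 90.0]
force: [0.2, 0.4, -5.2]
grip_width: 0.675
grip_force: 29.8
```

Call:
{"op": "step_arm", "data": {
  "increments": [
    {"tx": 0,"ty": 0,"tz": 0.15,"rx": 0,"ry": 0,"rz": 0,"gripper": 50},
    {"tx": 0,"ty": 0,"tz": 0.3,"rx": 0,"ry": 0,"rz": 0,"gripper": 50},
    {"tx": 0,"ty": 0,"tz": 0.3,"rx": 0,"ry": 0,"rz": 0,"gripper": 50},
    {"tx": 0,"ty": 0,"tz": 0.3,"rx": 0,"ry": 0,"rz": 0,"gripper": 50}
  ]
}}

```text
time_s: 41.13
ee_pos: [0.4426, -0.4225, 0.0485]
tool_rot: [180.0, 0.0, 90.0]
force: [1.2, 0.5, -3.4]
grip_width: 0.676
grip_force: 29.8
```

Call:
{"op": "step_arm", "data": {
  "increments": [
    {"tx": 0,"ty": 0,"tz": 0.2,"rx": 0,"ry": 0,"rz": 0,"gripper": 50},
    {"tx": 0,"ty": 0,"tz": 0.2,"rx": 0,"ry": 0,"rz": 0,"gripper": 50},
    {"tx": 0,"ty": 0,"tz": 0.2,"rx": 0,"ry": 0,"rz": 0,"gripper": 50},
    {"tx": 0,"ty": 0,"tz": 0.2,"rx": 0,"ry": 0,"rz": 0,"gripper": 80},
    {"tx": 0,"ty": 0,"tz": 0.2,"rx": 0,"ry": 0,"rz": 0,"gripper": 80},
    {"tx": 0,"ty": 0,"tz": 0.2,"rx": 0,"ry": 0,"rz": 0,"gripper": 80},
    {"tx": 0,"ty": 0,"tz": 0.2,"rx": 0,"ry": 0,"rz": 0,"gripper": 80},
    {"tx": 0,"ty": 0,"tz": -1.5,"rx": 0,"ry": 0,"rz": 0,"gripper": 80},
    {"tx": 0,"ty": 0,"tz": -4,"rx": 0,"ry": 0,"rz": 0,"gripper": 80},
    {"tx": 0,"ty": 0,"tz": -8,"rx": 0,"ry": 0,"rz": 0,"gripper": 80},
    {"tx": 0,"ty": 0,"tz": -12,"rx": 0,"ry": 0,"rz": 0,"gripper": 80},
    {"tx": 0,"ty": 0,"tz": -12,"rx": 0,"ry": 0,"rz": 0,"gripper": 80}
  ]
}}

```text
time_s: 42.13
ee_pos: [0.4458, -0.4262, 0.1787]
tool_rot: [179.4, 0.7, 90.0]
force: [1.1, -2.0, 2.4]
grip_width: 0.799
grip_force: 0.0
```

```bash
python3 look.py 4|grep -v handle; python3 d.py 446 67.7 150 90
```

```text
top
disc 386 [0.4456 0.0702 0.0187] circ [445.3  70.2] 33.0 rgb [161. 158. 144.]
disc 221 [ 0.4376 -0.0131  0.0145] circ [438.  -13.6] 25.7 rgb [171. 141.  90.]
 pan
disc 423 [ 0.4418 -0.4168  0.0587] circ [ 443.2 -417.6] 34.3 rgb [121. 113. 100.]
side
disc 368 [0.4441 0.0616 0.0185] circ [444.5  66.2] 34.8 rgb [214. 204. 196.]
disc 226 [ 0.4364 -0.0198  0.0152] circ [437.6 -18.7] 26.9 rgb [223. 188. 132.]
 pan
disc 843 [ 0.4401 -0.4257  0.0615] circ [ 442.7 -423.1] 33.7 rgb [195. 179. 169.]
cover z [np.float64(0.0622), np.float64(0.0632), np.float64(0.0631), np.float64(0.063)]
t [49.14  0.22  1.91] r [ 0.2  0.3 -0. ] yaw 90.0 pos [ 443.5 -423.6  171.4] q6 -48.7 F [ 0.5 -0.7 -0.8] w 0.798 t 42.2333
```

Call:
{"op": "step_arm", "data": {
  "increments": [
    {"tx": 49.1,"ty": 0.2,"tz": 2,"rx": 0,"ry": 0,"rz": 0,"gripper": 86},
    {"tx": 49.1,"ty": 0.2,"tz": 2,"rx": 0,"ry": 0,"rz": 0,"gripper": 86},
    {"tx": 49.1,"ty": 0.2,"tz": 2,"rx": 0,"ry": 0,"rz": 0,"gripper": 86},
    {"tx": 49.1,"ty": 0.2,"tz": 2,"rx": 0,"ry": 0,"rz": 0,"gripper": 86},
    {"tx": 49.1,"ty": 0.2,"tz": 2,"rx": 0,"ry": 0,"rz": 0,"gripper": 86},
    {"tx": 49.1,"ty": 0.2,"tz": 2,"rx": 0,"ry": 0,"rz": 0,"gripper": 86},
    {"tx": 49.1,"ty": 0.2,"tz": 2,"rx": 0,"ry": 0,"rz": 0,"gripper": 86},
    {"tx": 49.1,"ty": 0.2,"tz": 2,"rx": 0,"ry": 0,"rz": 0,"gripper": 86},
    {"tx": 49.1,"ty": 0.2,"tz": 2,"rx": 0,"ry": 0,"rz": 0,"gripper": 86},
    {"tx": 49.1,"ty": 0.2,"tz": 2,"rx": 0,"ry": 0,"rz": 0,"gripper": 86},
    {"tx": 49.1,"ty": 0.2,"tz": 2,"rx": 0,"ry": 0,"rz": 0,"gripper": 86},
    {"tx": 49.1,"ty": 0.2,"tz": 2,"rx": 0,"ry": 0,"rz": 0,"gripper": 86},
    {"tx": 49.1,"ty": 0.2,"tz": 5,"rx": 0,"ry": 0,"rz": 0,"gripper": 86},
    {"tx": 49.1,"ty": 0.2,"tz": 9,"rx": 0,"ry": 0,"rz": 0,"gripper": 86},
    {"tx": 49.1,"ty": 0.2,"tz": 12,"rx": 0,"ry": 0,"rz": 0,"gripper": 86},
    {"tx": 49.1,"ty": 0.2,"tz": 12,"rx": 0,"ry": 0,"rz": 0,"gripper": 86},
    {"tx": 49.1,"ty": 0.2,"tz": 12,"rx": 0,"ry": 0,"rz": 0,"gripper": 86},
    {"tx": 49.1,"ty": 0.2,"tz": 12,"rx": 0,"ry": 0,"rz": 0,"gripper": 86}
  ]
}}

```text
time_s: 43.73
ee_pos: [0.445, 0.0687, 0.0488]
tool_rot: [180.0, -0.0, 90.0]
force: [0.6, -0.3, 0.2]
grip_width: 0.86
grip_force: 0.0
```

```bash
python3 d.py 446 67.7 5.5 90
```

```text
t [-0.1   0.1   4.33] r [ 0. -0. -0.] yaw 90.0 pos [445.   68.7  48.8] q6 2.0 F [ 0.6 -0.3  0.2] w 0.86 t 43.7333
```

Call:
{"op": "step_arm", "data": {
  "increments": [
    {"tx": -0.1,"ty": 0.1,"tz": 2.5,"rx": 0,"ry": 0,"rz": 0,"gripper": 86},
    {"tx": -0.1,"ty": 0.1,"tz": 4.3,"rx": 0,"ry": 0,"rz": 0,"gripper": 86},
    {"tx": -0.1,"ty": 0.1,"tz": 4.3,"rx": 0,"ry": 0,"rz": 0,"gripper": 86},
    {"tx": -0.1,"ty": 0.1,"tz": 4.3,"rx": 0,"ry": 0,"rz": 0,"gripper": 86},
    {"tx": -0.1,"ty": 0.1,"tz": 4.3,"rx": 0,"ry": 0,"rz": 0,"gripper": 86},
    {"tx": -0.1,"ty": 0.1,"tz": 4.3,"rx": 0,"ry": 0,"rz": 0,"gripper": 50},
    {"tx": -0.1,"ty": 0.1,"tz": 4.3,"rx": 0,"ry": 0,"rz": 0,"gripper": 50},
    {"tx": -0.1,"ty": 0.1,"tz": 4.3,"rx": 0,"ry": 0,"rz": 0,"gripper": 50},
    {"tx": -0.1,"ty": 0.1,"tz": 4.3,"rx": 0,"ry": 0,"rz": 0,"gripper": 50},
    {"tx": -0.1,"ty": 0.1,"tz": 4.3,"rx": 0,"ry": 0,"rz": 0,"gripper": 50},
    {"tx": -0.1,"ty": 0.1,"tz": 4.3,"rx": 0,"ry": 0,"rz": 0,"gripper": 50}
  ]
}}

```text
time_s: 44.65
ee_pos: [0.4462, 0.0678, 0.006]
tool_rot: [179.9, 0.0, 90.0]
force: [-1.7, 0.4, 5.6]
grip_width: 0.672
grip_force: 30.0
```

```bash
python3 d.py 441.5 -343 76 90
```

```text
t [-41.08  -0.44  -7.  ] r [ 0.1  0.  -0. ] yaw 90.0 pos [446.2  67.8   6. ] q6 1.9 F [-1.7  0.4  5.6] w 0.672 t 44.65
```

Call:
{"op": "step_arm", "data": {
  "increments": [
    {"tx": 0,"ty": 0,"tz": -2.5,"rx": 0,"ry": 0,"rz": 0,"gripper": 50},
    {"tx": 0,"ty": 0,"tz": -5,"rx": 0,"ry": 0,"rz": 0,"gripper": 50},
    {"tx": -1,"ty": 0,"tz": -7,"rx": 0,"ry": 0,"rz": 0,"gripper": 50},
    {"tx": -4,"ty": 0,"tz": -7,"rx": 0,"ry": 0,"rz": 0,"gripper": 50},
    {"tx": -8,"ty": -0.1,"tz": -7,"rx": 0,"ry": 0,"rz": 0,"gripper": 50},
    {"tx": -12,"ty": -0.1,"tz": -7,"rx": 0,"ry": 0,"rz": 0,"gripper": 50},
    {"tx": -16,"ty": -0.2,"tz": -7,"rx": 0,"ry": 0,"rz": 0,"gripper": 50},
    {"tx": -20,"ty": -0.2,"tz": -7,"rx": 0,"ry": 0,"rz": 0,"gripper": 50},
    {"tx": -24,"ty": -0.3,"tz": -7,"rx": 0,"ry": 0,"rz": 0,"gripper": 50},
    {"tx": -28,"ty": -0.3,"tz": -7,"rx": 0,"ry": 0,"rz": 0,"gripper": 50},
    {"tx": -32,"ty": -0.4,"tz": -7,"rx": 0,"ry": 0,"rz": 0,"gripper": 50},
    {"tx": -36,"ty": -0.4,"tz": -7,"rx": 0,"ry": 0,"rz": 0,"gripper": 50},
    {"tx": -39.5,"ty": -0.4,"tz": -7,"rx": 0,"ry": 0,"rz": 0,"gripper": 50},
    {"tx": -41.1,"ty": -0.4,"tz": -7,"rx": 0,"ry": 0,"rz": 0,"gripper": 50},
    {"tx": -41.1,"ty": -0.4,"tz": -7,"rx": 0,"ry": 0,"rz": 0,"gripper": 50},
    {"tx": -41.1,"ty": -0.4,"tz": -7,"rx": 0,"ry": 0,"rz": 0,"gripper": 50},
    {"tx": -41.1,"ty": -0.4,"tz": -7,"rx": 0,"ry": 0,"rz": 0,"gripper": 50}
  ]
}}

```text
time_s: 46.07
ee_pos: [0.4405, -0.3415, 0.0735]
tool_rot: [-179.9, -0.2, 90.0]
force: [0.2, -0.3, -4.7]
grip_width: 0.675
grip_force: 30.0
```

```bash
python3 d.py 441.5 -344 46 90
```

```text
t [-0.26  0.11  2.75] r [-0.1 -0.2 -0. ] yaw 90.0 pos [ 440.5 -341.5   73.5] q6 -43.3 F [ 0.2 -0.3 -4.7] w 0.675 t 46.0667
```

Call:
{"op": "step_arm", "data": {
  "increments": [
    {"tx": -0.2,"ty": 0.1,"tz": 0.8,"rx": 0,"ry": 0,"rz": 0,"gripper": 50},
    {"tx": -0.2,"ty": 0.1,"tz": 1.6,"rx": 0,"ry": 0,"rz": 0,"gripper": 50},
    {"tx": -0.2,"ty": 0.1,"tz": 2.3,"rx": 0,"ry": 0,"rz": 0,"gripper": 50},
    {"tx": -0.2,"ty": 0.1,"tz": 2.6,"rx": 0,"ry": 0,"rz": 0,"gripper": 50},
    {"tx": -0.2,"ty": 0.1,"tz": 2.8,"rx": 0,"ry": 0,"rz": 0,"gripper": 50},
    {"tx": -0.2,"ty": 0.1,"tz": 2.8,"rx": 0,"ry": 0,"rz": 0,"gripper": 50},
    {"tx": -0.2,"ty": 0.1,"tz": 2.8,"rx": 0,"ry": 0,"rz": 0,"gripper": 50}
  ]
}}

```text
time_s: 46.65
ee_pos: [0.4425, -0.3452, 0.047]
tool_rot: [180.0, 0.0, 90.0]
force: [-0.4, -0.8, -4.6]
grip_width: 0.672
grip_force: 30.0
```

Call:
{"op": "step_arm", "data": {
  "increments": [
    {"tx": 0,"ty": 0,"tz": 0.2,"rx": 0,"ry": 0,"rz": 0,"gripper": 50},
    {"tx": 0,"ty": 0,"tz": 0.4,"rx": 0,"ry": 0,"rz": 0,"gripper": 50},
    {"tx": 0,"ty": 0,"tz": 0.4,"rx": 0,"ry": 0,"rz": 0,"gripper": 50},
    {"tx": 0,"ty": 0,"tz": 0.4,"rx": 0,"ry": 0,"rz": 0,"gripper": 50}
  ]
}}

```text
time_s: 46.98
ee_pos: [0.4428, -0.3456, 0.0439]
tool_rot: [179.9, 0.0, 90.0]
force: [-1.4, 1.8, -0.3]
grip_width: 0.676
grip_force: 30.0
```

Call:
{"op": "step_arm", "data": {
  "increments": [
    {"tx": 0,"ty": 0,"tz": 0.05,"rx": 0,"ry": 0,"rz": 0,"gripper": 80},
    {"tx": 0,"ty": 0,"tz": 0.05,"rx": 0,"ry": 0,"rz": 0,"gripper": 80},
    {"tx": 0,"ty": 0,"tz": 0.05,"rx": 0,"ry": 0,"rz": 0,"gripper": 80},
    {"tx": 0,"ty": 0,"tz": 0.05,"rx": 0,"ry": 0,"rz": 0,"gripper": 80},
    {"tx": 0,"ty": 0,"tz": -1.5,"rx": 0,"ry": 0,"rz": 0,"gripper": 80},
    {"tx": 0,"ty": 0,"tz": -4,"rx": 0,"ry": 0,"rz": 0,"gripper": 80},
    {"tx": 0,"ty": 0,"tz": -8,"rx": 0,"ry": 0,"rz": 0,"gripper": 80},
    {"tx": 3,"ty": 0,"tz": -10,"rx": 0,"ry": 0,"rz": 0,"gripper": 80},
    {"tx": 14,"ty": 0,"tz": -11,"rx": 0,"ry": 0,"rz": 0,"gripper": 75},
    {"tx": 14,"ty": 0,"tz": -11,"rx": 0,"ry": 0,"rz": 0,"gripper": 75},
    {"tx": 14,"ty": 0,"tz": -11,"rx": 0,"ry": 0,"rz": 0,"gripper": 75},
    {"tx": 14,"ty": 0,"tz": -11,"rx": 0,"ry": 0,"rz": 0,"gripper": 75}
  ]
}}

```text
time_s: 47.98
ee_pos: [0.4425, -0.2016, 0.1537]
tool_rot: [179.9, -0.0, 90.2]
force: [0.7, -0.6, 0.0]
grip_width: 0.753
grip_force: 0.0
```

```bash
python3 look.py 5|grep -v handle; python3 d.py 438.5 -15.8 60 90
```

```text
top
disc 223 [ 0.4371 -0.013   0.0146] circ [437.6 -13. ] 25.8 rgb [178. 147.  95.]
 pan
side
disc 74 [ 0.4216 -0.0203  0.0147] circ [427.2 -18.9] 22.5 rgb [211. 173. 122.]
 pan
disc 717 [ 0.4416 -0.3487  0.0587] circ [ 442.9 -346.8] 33.9 rgb [212. 201. 194.]
disc 826 [ 0.4405 -0.4249  0.0587] circ [ 443.1 -422.6] 34.3 rgb [185. 170. 160.]
cover z [np.float64(0.0621), np.float64(0.0626), np.float64(0.0633), np.float64(0.0643)]
t [18.9  -0.4   9.32] r [0.1 0.1 0.1] yaw 90.1 pos [ 442.7 -204.7  153.5] q6 -31.2 F [ 0.1 -0.6  0.4] w 0.749 t 48.0833
```

Call:
{"op": "step_arm", "data": {
  "increments": [
    {"tx": 18.9,"ty": -0.4,"tz": 1,"rx": 0,"ry": 0,"rz": 0,"gripper": 72},
    {"tx": 18.9,"ty": -0.4,"tz": 1,"rx": 0,"ry": 0,"rz": 0,"gripper": 72},
    {"tx": 18.9,"ty": -0.4,"tz": 1,"rx": 0,"ry": 0,"rz": 0,"gripper": 72},
    {"tx": 18.9,"ty": -0.4,"tz": 1,"rx": 0,"ry": 0,"rz": 0,"gripper": 72},
    {"tx": 18.9,"ty": -0.4,"tz": 1,"rx": 0,"ry": 0,"rz": 0,"gripper": 72},
    {"tx": 18.9,"ty": -0.4,"tz": 5,"rx": 0,"ry": 0,"rz": 0,"gripper": 72},
    {"tx": 18.9,"ty": -0.4,"tz": 9,"rx": 0,"ry": 0,"rz": 0,"gripper": 72},
    {"tx": 18.9,"ty": -0.4,"tz": 10.5,"rx": 0,"ry": 0,"rz": 0,"gripper": 72},
    {"tx": 18.9,"ty": -0.4,"tz": 10.5,"rx": 0,"ry": 0,"rz": 0,"gripper": 72},
    {"tx": 18.9,"ty": -0.4,"tz": 10.5,"rx": 0,"ry": 0,"rz": 0,"gripper": 72},
    {"tx": 18.9,"ty": -0.4,"tz": 10.5,"rx": 0,"ry": 0,"rz": 0,"gripper": 72}
  ]
}}

```text
time_s: 49.0
ee_pos: [0.44, -0.0171, 0.0496]
tool_rot: [179.9, 0.0, 89.9]
force: [0.2, -0.1, 0.5]
grip_width: 0.721
grip_force: 0.0
```

```bash
python3 d.py 438.3 -15.8 5 90
```

```text
t [ 0.13 -0.19  4.45] r [ 0.1  0.  -0.1] yaw 89.9 pos [440.  -17.1  49.6] q6 -9.1 F [ 0.2 -0.1  0.5] w 0.721 t 49.0
```

Call:
{"op": "step_arm", "data": {
  "increments": [
    {"tx": 0.1,"ty": -0.2,"tz": 2.5,"rx": 0,"ry": 0,"rz": 0,"gripper": 72},
    {"tx": 0.1,"ty": -0.2,"tz": 4.4,"rx": 0,"ry": 0,"rz": 0,"gripper": 72},
    {"tx": 0.1,"ty": -0.2,"tz": 4.5,"rx": 0,"ry": 0,"rz": 0,"gripper": 72},
    {"tx": 0.1,"ty": -0.2,"tz": 4.5,"rx": 0,"ry": 0,"rz": 0,"gripper": 72},
    {"tx": 0.1,"ty": -0.2,"tz": 4.5,"rx": 0,"ry": 0,"rz": 0,"gripper": 72},
    {"tx": 0.1,"ty": -0.2,"tz": 4.5,"rx": 0,"ry": 0,"rz": 0,"gripper": 35},
    {"tx": 0.1,"ty": -0.2,"tz": 4.5,"rx": 0,"ry": 0,"rz": 0,"gripper": 35},
    {"tx": 0.1,"ty": -0.2,"tz": 4.5,"rx": 0,"ry": 0,"rz": 0,"gripper": 35},
    {"tx": 0.1,"ty": -0.2,"tz": 4.5,"rx": 0,"ry": 0,"rz": 0,"gripper": 35},
    {"tx": 0.1,"ty": -0.2,"tz": 4.5,"rx": 0,"ry": 0,"rz": 0,"gripper": 35},
    {"tx": 0.1,"ty": -0.2,"tz": 4.5,"rx": 0,"ry": 0,"rz": 0,"gripper": 35},
    {"tx": 0.1,"ty": -0.2,"tz": 4.5,"rx": 0,"ry": 0,"rz": 0,"gripper": 35}
  ]
}}

```text
time_s: 50.0
ee_pos: [0.4373, -0.0153, 0.0039]
tool_rot: [179.9, 0.0, 90.0]
force: [-0.5, 0.3, 5.2]
grip_width: 0.504
grip_force: 30.0
```

```bash
python3 d.py 442 -270 76 90
```

```text
t [-25.47   0.49  -7.21] r [ 0.1  0.  -0. ] yaw 90.0 pos [437.3 -15.3   3.9] q6 -9.0 F [-0.5  0.3  5.2] w 0.504 t 50.0
```

Call:
{"op": "step_arm", "data": {
  "increments": [
    {"tx": 0,"ty": 0,"tz": -2.5,"rx": 0,"ry": 0,"rz": 0,"gripper": 35},
    {"tx": 0,"ty": 0,"tz": -5,"rx": 0,"ry": 0,"rz": 0,"gripper": 35},
    {"tx": -1,"ty": 0,"tz": -7.2,"rx": 0,"ry": 0,"rz": 0,"gripper": 35},
    {"tx": -4,"ty": 0.1,"tz": -7.2,"rx": 0,"ry": 0,"rz": 0,"gripper": 35},
    {"tx": -8,"ty": 0.2,"tz": -7.2,"rx": 0,"ry": 0,"rz": 0,"gripper": 35},
    {"tx": -12,"ty": 0.3,"tz": -7.2,"rx": 0,"ry": 0,"rz": 0,"gripper": 35},
    {"tx": -16,"ty": 0.4,"tz": -7.2,"rx": 0,"ry": 0,"rz": 0,"gripper": 35},
    {"tx": -20,"ty": 0.5,"tz": -7.2,"rx": 0,"ry": 0,"rz": 0,"gripper": 35},
    {"tx": -24,"ty": 0.5,"tz": -7.2,"rx": 0,"ry": 0,"rz": 0,"gripper": 35},
    {"tx": -25.5,"ty": 0.5,"tz": -7.2,"rx": 0,"ry": 0,"rz": 0,"gripper": 35},
    {"tx": -25.5,"ty": 0.5,"tz": -7.2,"rx": 0,"ry": 0,"rz": 0,"gripper": 35},
    {"tx": -25.5,"ty": 0.5,"tz": -7.2,"rx": 0,"ry": 0,"rz": 0,"gripper": 35},
    {"tx": -25.5,"ty": 0.5,"tz": -7.2,"rx": 0,"ry": 0,"rz": 0,"gripper": 35}
  ]
}}

```text
time_s: 51.08
ee_pos: [0.4406, -0.2687, 0.0739]
tool_rot: [-179.9, -0.1, 90.0]
force: [-0.2, -0.0, -2.5]
grip_width: 0.505
grip_force: 30.0
```

```bash
python3 d.py 442 -270 43 90
```

```text
t [-0.14  0.14  3.09] r [-0.1 -0.1 -0. ] yaw 90.0 pos [ 440.6 -268.7   73.9] q6 -37.4 F [-0.2 -0.  -2.5] w 0.505 t 51.0833
```

Call:
{"op": "step_arm", "data": {
  "increments": [
    {"tx": -0.1,"ty": 0.1,"tz": 0.8,"rx": 0,"ry": 0,"rz": 0,"gripper": 35},
    {"tx": -0.1,"ty": 0.1,"tz": 1.6,"rx": 0,"ry": 0,"rz": 0,"gripper": 35},
    {"tx": -0.1,"ty": 0.1,"tz": 2.4,"rx": 0,"ry": 0,"rz": 0,"gripper": 35},
    {"tx": -0.1,"ty": 0.1,"tz": 3.0,"rx": 0,"ry": 0,"rz": 0,"gripper": 35},
    {"tx": -0.1,"ty": 0.1,"tz": 3.2,"rx": 0,"ry": 0,"rz": 0,"gripper": 35},
    {"tx": -0.1,"ty": 0.1,"tz": 3.2,"rx": 0,"ry": 0,"rz": 0,"gripper": 35},
    {"tx": -0.1,"ty": 0.1,"tz": 3.2,"rx": 0,"ry": 0,"rz": 0,"gripper": 35},
    {"tx": -0.1,"ty": 0.1,"tz": 3.2,"rx": 0,"ry": 0,"rz": 0,"gripper": 35}
  ]
}}

```text
time_s: 51.75
ee_pos: [0.4426, -0.2714, 0.0433]
tool_rot: [180.0, 0.0, 90.0]
force: [0.1, -0.0, -1.7]
grip_width: 0.508
grip_force: 30.0
```

Call:
{"op": "step_arm", "data": {
  "increments": [
    {"tx": 0,"ty": 0,"tz": 0.15,"rx": 0,"ry": 0,"rz": 0,"gripper": 35},
    {"tx": 0,"ty": 0,"tz": 0.15,"rx": 0,"ry": 0,"rz": 0,"gripper": 35},
    {"tx": 0,"ty": 0,"tz": 0.15,"rx": 0,"ry": 0,"rz": 0,"gripper": 65},
    {"tx": 0,"ty": 0,"tz": 0.15,"rx": 0,"ry": 0,"rz": 0,"gripper": 65},
    {"tx": 0,"ty": 0,"tz": 0.15,"rx": 0,"ry": 0,"rz": 0,"gripper": 65},
    {"tx": 0,"ty": 0,"tz": 0.15,"rx": 0,"ry": 0,"rz": 0,"gripper": 65},
    {"tx": 0,"ty": 0,"tz": -1.5,"rx": 0,"ry": 0,"rz": 0,"gripper": 65},
    {"tx": 0,"ty": 0,"tz": -4,"rx": 0,"ry": 0,"rz": 0,"gripper": 65},
    {"tx": 0,"ty": 0,"tz": -8,"rx": 0,"ry": 0,"rz": 0,"gripper": 65},
    {"tx": 4,"ty": 0,"tz": -12,"rx": 0,"ry": 0,"rz": 0,"gripper": 30},
    {"tx": 14,"ty": -7,"tz": -13,"rx": 0,"ry": 0,"rz": 0,"gripper": 0},
    {"tx": 14,"ty": -7,"tz": -13,"rx": 0,"ry": 0,"rz": 0,"gripper": 0},
    {"tx": 14,"ty": -7,"tz": -13,"rx": 0,"ry": 0,"rz": 0,"gripper": 0},
    {"tx": 14,"ty": -7,"tz": -13,"rx": 0,"ry": 0,"rz": 0,"gripper": 0},
    {"tx": 14,"ty": -7,"tz": -13,"rx": 0,"ry": 0,"rz": 0,"gripper": 0}
  ]
}}

```text
time_s: 53.0
ee_pos: [0.3721, -0.13, 0.1739]
tool_rot: [179.8, 0.1, 90.1]
force: [0.0, -0.6, -0.3]
grip_width: 0.285
grip_force: 0.0
```

```bash
python3 look.py 6|grep -v handle; python3 d.py 575 -90 150 90; python3 - <<'E'
import cv2,numpy as np
t=cv2.imread('pics/top6.png')[168:208,320:400]; s=cv2.imread('pics/side6.png')[195:265,305:375]
cv2.imwrite('pics/c7.png',np.vstack([cv2.resize(t,(560,280),interpolation=cv2.INTER_CUBIC),np.pad(cv2.resize(s,(320,320),interpolation=cv2.INTER_CUBIC),((0,0),(0,240),(0,0)))]))
E
```

```text
top
 pan
disc 396 [ 0.4435 -0.3408  0.0549] circ [ 444.3 -341.3] 34.1 rgb [151. 147. 133.]
disc 387 [ 0.4417 -0.4178  0.0546] circ [ 442.4 -418.3] 35.0 rgb [125. 117. 103.]
disc 93 [ 0.4483 -0.2647  0.0523] circ [ 445.5 -266.7] 23.4 rgb [169. 136.  83.]
side
 pan
disc 314 [ 0.4426 -0.2742  0.0525] circ [ 443.2 -273.6] 25.9 rgb [216. 177. 122.]
disc 695 [ 0.4421 -0.3484  0.0576] circ [ 443.5 -347.2] 34.0 rgb [208. 197. 190.]
disc 812 [ 0.4404 -0.4249  0.0574] circ [ 442.2 -422.7] 33.9 rgb [179. 164. 155.]
cover z [np.float64(0.063), np.float64(0.0618), np.float64(0.0614), np.float64(0.0614)]
t [ 4.16 20.21  2.36] r [ 0.1  0.1 -0. ] yaw 90.0 pos [ 372.9 -131.6  173.4] q6 -27.2 F [-0.4 -0.3 -0.9] w 0.204 t 53.1
```

View pics/c7.png

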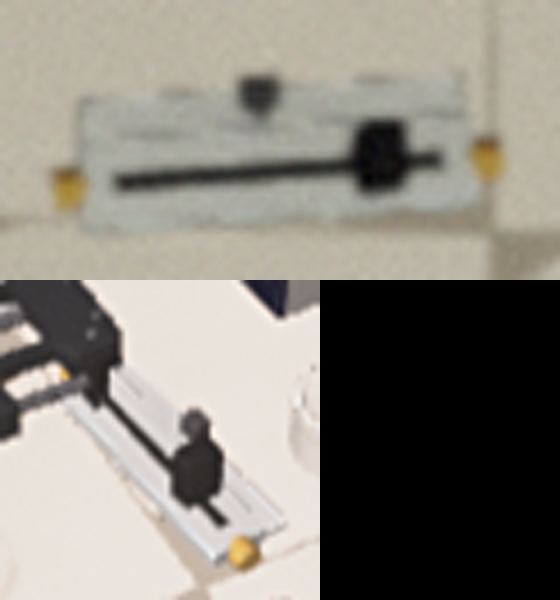

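View pics/side6.png

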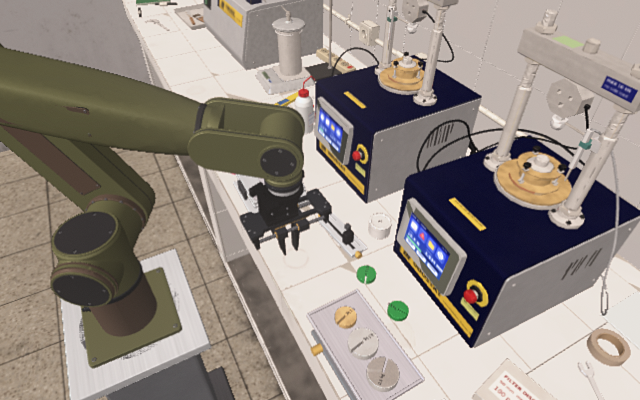

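The crops show the pointer nose at top px (357,184), the grip top centre at (374,190) and the slot from (336,194) to (383,191). In the side view all three weights lie flat, side by side in the pan. Next I'll compute the valve travel.

```bash
python3 - <<'E'
from h import *
cv=lambda x,y:(320+x/7-.5,168+y/7-.5)
s1,s2=atz('top',[cv(115,183),cv(440,160)],.014)*1000
e1=atz('top',[cv(82,101),cv(92,230),cv(462,75),cv(475,203)],.014)*1000
print('slot',s1.round(1),s2.round(1)); print('edges',e1.round(1))
for z in(.018,.024): print('nose',z,(atz('top',[cv(262,115)],z)*1000).round(1))
g=atz('top',[cv(381,157)],.0545)*1000; print('grip',g.round(1))
c=cloud('top',np.load('top0.npy'))
P=cv2.imread('pics/top0.png'); 
c2=cloud('side',np.load('side0.npy'))
for n,cc in(('top',c),('side',c2)):
    m=(cc[...,2]>.018)&(cc[...,2]<.032)&(cc[...,0]>.594)&(cc[...,0]<.63)&(cc[...,1]>-.08)&(cc[...,1]<.08)&(cv2.imread(f'pics/{n}0.png').max(2)<110)
    q=cc[m]; print(n,'pointer',len(q),q.mean(0).round(4),np.percentile(q[:,:2],[5,95],axis=0).round(4).tolist())
    m=(cc[...,2]>.045)&(cc[...,2]<.06)&(cc[...,0]>.55)&(cc[...,0]<.6)&(cc[...,1]>-.1)&(cc[...,1]<-.02)
    q=cc[m]; print(n,'griptop',len(q),q.mean(0).round(4),np.percentile(q[:,:2],[4,96],axis=0).round(4).tolist())
    tr=(cc[...,2]>.010)&(cc[...,2]<.018)&(cc[...,0]>.54)&(cc[...,0]<.63)&(cc[...,1]>-.12)&(cc[...,1]<.1)
    print(cv2.minAreaRect((cc[tr][:,:2]*1000).astype(np.float32)))
E
```

```text
slot [565.9  57.9  14. ] [579.7 -80.3  14. ]
edges [[600.8  72.8  14. ]
 [545.6  67.2  14. ]
 [616.8 -89.5  14. ]
 [561.6 -95.3  14. ]]
nose 0.018 [[596.2  -3.7  18. ]]
nose 0.024 [[595.2  -3.2  24. ]]
grip [[573.6 -50.   54.5]]
top pointer 25 [ 0.6041 -0.0031  0.0221] [[0.5961, -0.0095], [0.6105, 0.0025]]
top griptop 66 [ 0.5756 -0.0529  0.0534] [[0.5626, -0.062], [0.5882, -0.0443]]
((580.20556640625, -11.706428527832031), (57.18656539916992, 189.73797607421875), 5.889585971832275)
side pointer 24 [ 0.6034 -0.0112  0.0219] [[0.5957, -0.0169], [0.6088, -0.0049]]
side griptop 76 [ 0.5744 -0.0603  0.0531] [[0.5621, -0.0679], [0.5883, -0.0495]]
((579.78955078125, -16.706565856933594), (57.0142707824707, 195.47325134277344), 5.975696086883545)
```

```bash
python3 - <<'E'
from h import *
for n in('top','side'):
    c=cloud(n,np.load(f'{n}0.npy')); m=(c[...,2]>.07)&(c[...,2]<.4)&(c[...,1]>-.2)&(c[...,1]<.1)&(c[...,0]>.58)
    q=c[m]; print(n,len(q),[ (round(float(b),3),q[(q[:,1]>b)&(q[:,1]<=b+.05),0].min().round(3) if ((q[:,1]>b)&(q[:,1]<=b+.05)).any() else None) for b in np.arange(-.2,.1,.05)])
E
python3 d.py 575.8 -55.4 90 95.8
```

```text
top 10206 [(-0.2, np.float64(0.641)), (-0.15, np.float64(0.667)), (-0.1, np.float64(0.772)), (-0.05, np.float64(0.782)), (-0.0, np.float64(0.7)), (0.05, np.float64(0.668)), (0.1, None)]
side 15289 [(-0.2, np.float64(0.64)), (-0.15, np.float64(0.667)), (-0.1, np.float64(0.78)), (-0.05, np.float64(0.781)), (-0.0, np.float64(0.697)), (0.05, np.float64(0.669)), (0.1, None)]
t [ 7.63 20.28  8.36] r [ 0.1  0.1 -5.8] yaw 90.0 pos [ 372.9 -131.6  173.4] q6 -27.2 F [-0.4 -0.3 -0.9] w 0.204 t 53.1
```

Call:
{"op": "step_arm", "data": {
  "increments": [
    {"tx": 7.6,"ty": 20.2,"tz": 2,"rx": 0,"ry": 0,"rz": -5.8,"gripper": 52},
    {"tx": 7.6,"ty": 20.2,"tz": 2,"rx": 0,"ry": 0,"rz": -5.8,"gripper": 52},
    {"tx": 7.6,"ty": 20.2,"tz": 2,"rx": 0,"ry": 0,"rz": -5.8,"gripper": 52},
    {"tx": 7.6,"ty": 20.2,"tz": 2,"rx": 0,"ry": 0,"rz": -5.8,"gripper": 52},
    {"tx": 7.6,"ty": 20.2,"tz": 2,"rx": 0,"ry": 0,"rz": -5.8,"gripper": 52},
    {"tx": 7.6,"ty": 20.2,"tz": 2,"rx": 0,"ry": 0,"rz": -5.8,"gripper": 52},
    {"tx": 7.6,"ty": 20.2,"tz": 5,"rx": 0,"ry": 0,"rz": -5.8,"gripper": 52},
    {"tx": 7.6,"ty": 20.2,"tz": 8.4,"rx": 0,"ry": 0,"rz": -5.8,"gripper": 52},
    {"tx": 7.6,"ty": 20.2,"tz": 8.4,"rx": 0,"ry": 0,"rz": -5.8,"gripper": 52},
    {"tx": 7.6,"ty": 20.2,"tz": 8.4,"rx": 0,"ry": 0,"rz": -5.8,"gripper": 52},
    {"tx": 7.6,"ty": 20.2,"tz": 8.4,"rx": 0,"ry": 0,"rz": -5.8,"gripper": 52}
  ]
}}

```text
time_s: 54.02
ee_pos: [0.5751, -0.0562, 0.0897]
tool_rot: [180.0, 0.0, 95.7]
force: [0.8, -0.5, -0.4]
grip_width: 0.523
grip_force: 0.0
```

```bash
python3 d.py 575.8 -55.6 33 95.8
```

```text
t [0.05 0.07 5.67] r [ 0.   0.  -0.1] yaw 95.7 pos [575.1 -56.2  89.7] q6 -16.6 F [ 0.8 -0.5 -0.4] w 0.523 t 54.0167
```

Call:
{"op": "step_arm", "data": {
  "increments": [
    {"tx": 0.05,"ty": 0.1,"tz": 2.5,"rx": 0,"ry": 0,"rz": 0,"gripper": 52},
    {"tx": 0.05,"ty": 0.1,"tz": 5,"rx": 0,"ry": 0,"rz": 0,"gripper": 52},
    {"tx": 0.05,"ty": 0.1,"tz": 5.7,"rx": 0,"ry": 0,"rz": 0,"gripper": 52},
    {"tx": 0.05,"ty": 0.1,"tz": 5.7,"rx": 0,"ry": 0,"rz": 0,"gripper": 52},
    {"tx": 0.05,"ty": 0.1,"tz": 5.7,"rx": 0,"ry": 0,"rz": 0,"gripper": 52},
    {"tx": 0.05,"ty": 0.1,"tz": 5.7,"rx": 0,"ry": 0,"rz": 0,"gripper": 15},
    {"tx": 0.05,"ty": 0.1,"tz": 5.7,"rx": 0,"ry": 0,"rz": 0,"gripper": 15},
    {"tx": 0.05,"ty": 0.1,"tz": 5.7,"rx": 0,"ry": 0,"rz": 0,"gripper": 15},
    {"tx": 0.05,"ty": 0.1,"tz": 5.7,"rx": 0,"ry": 0,"rz": 0,"gripper": 15},
    {"tx": 0.05,"ty": 0.1,"tz": 5.7,"rx": 0,"ry": 0,"rz": 0,"gripper": 15},
    {"tx": 0.05,"ty": 0.1,"tz": 5.7,"rx": 0,"ry": 0,"rz": 0,"gripper": 15}
  ]
}}

```text
time_s: 54.93
ee_pos: [0.5769, -0.0547, 0.0333]
tool_rot: [179.8, 0.0, 95.8]
force: [2.5, -0.1, 3.0]
grip_width: 0.297
grip_force: 30.0
```

Call:
{"op": "step_arm", "data": {
  "increments": [
    {"tx": 1,"ty": 0,"tz": 0,"rx": 0,"ry": 0,"rz": 0,"gripper": 15},
    {"tx": 2,"ty": 0,"tz": 0,"rx": 0,"ry": 0,"rz": 0,"gripper": 15},
    {"tx": 3,"ty": 0,"tz": 0,"rx": 0,"ry": 0,"rz": 0,"gripper": 15},
    {"tx": 4,"ty": 0,"tz": 0,"rx": 0,"ry": 0,"rz": 0,"gripper": 15},
    {"tx": 4.5,"ty": 0,"tz": 0,"rx": 0,"ry": 0,"rz": 0,"gripper": 15},
    {"tx": 4.5,"ty": 0,"tz": 0,"rx": 0,"ry": 0,"rz": 0,"gripper": 15},
    {"tx": 4.5,"ty": 0,"tz": 0,"rx": 0,"ry": 0,"rz": 0,"gripper": 15},
    {"tx": 4.5,"ty": 0,"tz": 0,"rx": 0,"ry": 0,"rz": 0,"gripper": 15}
  ]
}}

```text
time_s: 55.6
ee_pos: [0.5721, -0.008, 0.0333]
tool_rot: [179.8, -0.1, 95.8]
force: [3.9, 2.1, 6.1]
grip_width: 0.293
grip_force: 30.0
```

Call:
{"op": "step_arm", "data": {
  "increments": [
    {"tx": 0,"ty": 0,"tz": 0,"rx": 0,"ry": 0,"rz": 0,"gripper": 52},
    {"tx": 0,"ty": 0,"tz": 0,"rx": 0,"ry": 0,"rz": 0,"gripper": 52},
    {"tx": 0,"ty": 0,"tz": 0,"rx": 0,"ry": 0,"rz": 0,"gripper": 52},
    {"tx": 0,"ty": 0,"tz": 0,"rx": 0,"ry": 0,"rz": 0,"gripper": 52},
    {"tx": 0,"ty": 0,"tz": -3,"rx": 0,"ry": 0,"rz": 0,"gripper": 52},
    {"tx": 0,"ty": 0,"tz": -6,"rx": 0,"ry": 0,"rz": 0,"gripper": 52},
    {"tx": 0,"ty": 0,"tz": -10,"rx": 0,"ry": 0,"rz": 0,"gripper": 52},
    {"tx": 0,"ty": -22,"tz": -12,"rx": 0,"ry": 0,"rz": 0,"gripper": 52},
    {"tx": 0,"ty": -22,"tz": -12,"rx": 0,"ry": 0,"rz": 0,"gripper": 52},
    {"tx": 0,"ty": -22,"tz": -12,"rx": 0,"ry": 0,"rz": 0,"gripper": 52},
    {"tx": 0,"ty": -22,"tz": -12,"rx": 0,"ry": 0,"rz": 0,"gripper": 52},
    {"tx": 0,"ty": -22,"tz": -12,"rx": 0,"ry": 0,"rz": 0,"gripper": 52},
    {"tx": 0,"ty": -22,"tz": -12,"rx": 0,"ry": 0,"rz": 0,"gripper": 52}
  ]
}}

```text
time_s: 56.68
ee_pos: [0.3474, -0.0318, 0.1505]
tool_rot: [-179.8, -0.0, 95.7]
force: [0.3, -0.1, -0.8]
grip_width: 0.524
grip_force: 0.0
```

```bash
cat > v.py <<'E'
import sys; from h import *
u=np.array([-.101,.995])
for n in('top','side'):
    A=[];
    for i in range(4):
        p,d=arm.camera(n); A.append(d)
    A=np.array(A); d=np.where((A>0).sum(0)>0,np.median(A,0),0)
    cc=cloud(n,d); dark=p.max(2)<110
    cv2.imwrite(f'pics/{n}{sys.argv[1]}.png',p[:,:,::-1])
    m=(cc[...,2]>.018)&(cc[...,2]<.032)&(cc[...,0]>.594)&(cc[...,0]<.63)&(cc[...,1]>-.03)&(cc[...,1]<.03)&dark
    q=cc[m][:,:2]*1000@np.c_[u,[.995,.101]]; pm=np.percentile(q[:,0],[5,95])
    m=(cc[...,2]>.049)&(cc[...,2]<.062)&(cc[...,0]>.54)&(cc[...,0]<.61)&(cc[...,1]>-.1)&(cc[...,1]<.06)
    g=cc[m][:,:2]*1000@u; gm=np.percentile(g,[5,95]); r=cv2.minAreaRect((cc[m][:,:2]*1000).astype(np.float32))
    print(n,'pointer',len(q),pm.round(1),pm.mean().round(2),q[:,0].mean().round(2),'grip',len(g),gm.round(1),gm.mean().round(2),g.mean().round(2),'rect',np.array(r[0])@u,r)
E
python3 v.py 7; python3 d.py 575 -10 90 95.8; python3 - <<'E'
import cv2,numpy as np
t=cv2.imread('pics/top7.png')[168:208,320:400]; s=cv2.imread('pics/side7.png')[195:265,305:375]
cv2.imwrite('pics/c8.png',np.vstack([cv2.resize(t,(800,400),interpolation=cv2.INTER_CUBIC)]))
E
```

```text
top pointer 25 [-70.7 -58.3] -64.49 -64.28 grip 67 [-72.9 -55.4] -64.17 -64.02 rect -63.85405934619904 ((571.3804321289062, -6.17551326751709), (26.970590591430664, 19.939498901367188), 4.186096668243408)
side pointer 21 [-76.7 -65.5] -71.1 -71.34 grip 60 [-77.5 -61.3] -69.37 -70.29 rect -68.67689615154266 ((570.5554809570312, -11.106324195861816), (25.85335350036621, 19.081209182739258), 8.139303207397461)
t [-0.07 22.36  6.14] r [-0.1 -0.   0. ] yaw 95.8 pos [352.5 -31.9 151.7] q6 -19.7 F [0.2 1.  0.4] w 0.521 t 57.0833
```

View pics/c8.png

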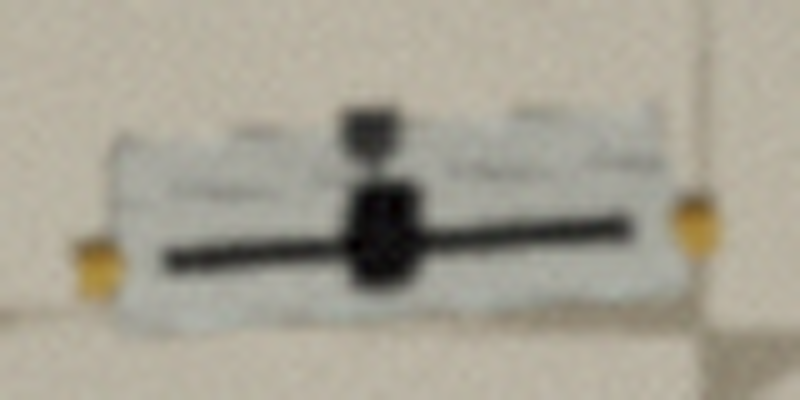

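The crop shows the grip (pixel 383,235 in the crop) level with the pointer nose (372,160), to within about 1 mm along the tilted track. One last check of the pan and the screws, then I'll hand in.

```bash
python3 look.py 8
```

```text
top
 pan
disc 394 [ 0.4437 -0.3408  0.0546] circ [ 444.3 -341.5] 34.1 rgb [149. 144. 131.]
disc 384 [ 0.4416 -0.4176  0.0547] circ [ 442.2 -417.6] 33.8 rgb [123. 115. 102.]
disc 151 [ 0.4444 -0.2673  0.0524] circ [ 443.6 -267.4] 24.5 rgb [165. 133.  81.]
side
 pan
disc 307 [ 0.4426 -0.2743  0.0525] circ [ 442.4 -274.3] 26.2 rgb [212. 173. 119.]
disc 700 [ 0.442  -0.3486  0.0574] circ [ 442.8 -346.7] 33.7 rgb [201. 190. 183.]
disc 813 [ 0.4405 -0.4249  0.0574] circ [ 442.4 -423.2] 33.9 rgb [173. 159. 149.]
handle 90 -161.0 ((538.199462890625, 309.53765869140625), (42.3700065612793, 13.97847843170166), 18.8222599029541) [0.1053 0.1088]
handle 78 -160.3 ((537.064453125, 180.73843383789062), (43.708045959472656, 13.352442741394043), 18.674976348876953) [0.1057 0.1083]
handle 97 -161.1 ((410.2940979003906, 312.2518310546875), (43.196533203125, 14.68081283569336), 19.248912811279297) [0.1056 0.1086]
handle 82 -160.8 ((408.68450927734375, 182.49436950683594), (42.11827850341797, 14.392740249633789), 18.36574363708496) [0.1054 0.108 ]
cover z [np.float64(0.0627), np.float64(0.0631), np.float64(0.0619), np.float64(0.0612)]
```

```bash
python3 -c "
from station import arm
print(arm.sign_off())"
```

```text
the job is handed in; nothing more can be done
None
```

I handed the job in: all four screws are at their stops with the cover seated, all three weights lie flat side by side in the pan, and the valve grip is level with the pointer to about 1 mm by my measurement. The sign-off returned no verdict.

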